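Make up the two cleaning kits on the shop counter

TASK

Make up the two cleaning kits: the window kit, trigger spray bottle and window scraper, goes in the long caddy, and the counter kit, aerosol can, cream-cleaner bottle and scrubbing brush, goes in the squarish caddy, each in a compartment of its own that it fits. The bottles and the can stand upright, the brush on its bristles and the scraper flat, all right down on the compartment floor. Set things down without dropping them or tipping anything over, and leave the mug, the roll of tape and the stapler where they are.

Things in the scene. Friction and masses are not known exactly. Their poses are not given: they have to be found in the camera images.
- trigger_bottle: Trigger spray bottle, upright, 182 mm tall: round body 58 mm across up to 108 mm, 30 mm collar, then the spray head, a block 24 mm wide in y (x -30 to +32, z 138 to 182 mm); a 16 mm wide spout with the trigger below runs on to x = +57 mm. Origin: centre of the underside, z up. x points as the nozzle does. Take it by the head, closing along y. 0.18 to 0.33 kg.
- aerosol_can: Aerosol can, upright, 146 mm tall, round: metal body 50 mm across up to 108 mm, then a plain round cap 47 mm across (108 to 146 mm), fit to take it by. Origin: centre of the underside, z up. 0.13 to 0.25 kg.
- cream_bottle: Flat cream-cleaner bottle, upright, 152 mm tall: body of rectangular section 68 (x) by 42 mm (y) up to 100 mm, shoulder to 112 mm, then a narrow round cap 32 mm across (112 to 152 mm) to take it by. Origin: centre of the underside, z up. 0.16 to 0.30 kg.
- scrub_brush: Wooden scrubbing brush standing on its bristles, 130 (x) by 58 (y) by 80 mm tall: top of the block at 40 mm; above it a bow handle along x, its bar 104 mm long, 26 mm wide, z 58 to 80 mm. Origin: centre of the underside, z up. Take it by the middle of the bar, closing along y. 0.13 to 0.23 kg.
- scraper: Window scraper lying flat, T-shaped, 150 mm long (x), 100 mm wide: straight handle 28 mm wide (y) and 22 mm thick from x = -75 to +40 mm, then a flat cross head up to 14 mm thick with a steel blade, to x = +75 mm. Origin: centre of the 150 by 100 mm outline, on the underside, z up; take the handle there, closing along y. 0.09 to 0.16 kg.
- long_caddy: Long caddy: open grey tray 277 (x) by 138 (y) by 50 mm high, walls 4 mm, one 46 mm high divider. Compartments, inside: for the scraper 175 (x) by 130 mm, centre x = -47, y = 0; for the trigger bottle 90 (x) by 130 mm, centre x = +89.5, y = 0. Does not slide. Origin: centre of the underside, z up. Inner floor at z = 4 mm.
- square_caddy: Squarish caddy: open grey tray 198 (x) by 180 (y) by 50 mm high, walls 4 mm, dividers 46 mm high. Compartments, inside: for the brush 190 (x) by 84 mm, centre x = 0, y = +44; two of 93 (x) by 84 mm, centres x = -48.5 and +48.5, y = -44, for can and cream bottle, either way round. Does not slide. Origin: centre of the underside, z up. Inner floor at z = 4 mm.
- mug: Bystander: white mug, 76 mm across, 88 mm high, handle towards its +y, standing among the cleaning things. Origin: centre of the underside, z up. Leave it alone.
- tape_roll: Bystander: roll of tape lying flat, 84 mm across, 36 mm high, by the raised ledge (118 mm high, from world x = 0.865 m on) at the far side. Origin: centre of the underside, z up. Leave it alone.
- stapler: Bystander: black stapler lying along y near the raised ledge at the far side, 120 mm long, 34 mm wide, 40 mm high. Origin: centre of the underside, z up. Leave it alone.
Things that resemble listed ones, but are neither listed nor needed, are in the scene too. What is shaped like the scrub_brush but blue is not meant.

How it is judged:
By the outcome, as a careful person would: the job done as asked, in the order asked, and still so for the second after the job is handed in, with the robot touching nothing.
It also fails if it takes over 128 s, if anything falls off the work surface, if the arm or the gripper's body presses on something with over 40 N, if the wrist force passes 120 N, or if a joint passes its speed limit or range.

ROBOT

A 7-joint arm with a two-finger parallel gripper is mounted at the origin on the work surface. World frame = base frame: x ahead of the robot, y to its left, z up, the work surface at z = 0. Lengths are in m, angles in rad, forces in N, time in s.
With the tool pointing down it reaches from about 0.425 to 0.95 m from the base axis. Payload 4.7 kg.
Tool frame: the origin (TCP) lies midway between the tips of the shut fingers; the grasp point (between the pads) lies pinch_z behind it (pinch_z is the distance from the TCP to the grasp point, in m); z points along the fingers, y is the line along which they close (so a half turn about z gives the same grasp; the last joint's range is limited). The gripper opens to 85 mm and grips with 20 to 120 N. Pads are 22 mm wide; open, the fingers measure 114 mm over their backs; the gripper's body (76 mm by 85 mm) begins 54 mm behind the grasp point. The pads swing forward as they close: fully open they stand 13 mm farther back than shut.
Start: joints at [1.254, 0.469, -0.049, 1.532, 0.024, 1.141, -0.082], TCP at [0.192, -0.647, 0.231] pointing down, gripper open.
Joint ranges: [-2.59, 2.59], [-0.33, 1.99], [-1.39, 1.29], [0.1, 2.45], [-1.04, 4.18], [0.21, 1.99], [-2.66, 2.66]. Speed limits (rad/s): [2.57, 2.57, 3.14, 3.14, 3.14, 3.14, 3.14].

INTERFACE

Orientations are given as a 3x3 rotation matrix whose columns are the frame's x, y, z axes.
In Python, from cell import state, snapshot, get_calibration, hand_in, spot_in, pinch_z gives the robot as it stands.
- The arm moves only by the tool jog_arm, never from a script. Its argument "series" is text: rows parted by semicolons, each of 4 numbers parted by spaces: the shift along the tool's x, y, z in m, then the turn about the tool's z in rad. In form: tx ty tz yaw; .... A call has 1 to 5 rows; each row shifts and turns the commanded pose from where the row before left it, along the tool's axes as they then stand; what a row does not reach is not made up. A row lasts 1/12 s, in which the tool goes at most 41.7 mm and 7.16 degrees, less where a joint would pass 70% of its speed; a pose out of reach is approached as far as the arm can. A call is refused whole if a number of a shift passes 0.0417 or a number of a turn 0.125, either way. A call with a gripper value outside its range is refused whole. "hand" is the finger opening in m, from 0 to 0.0854, set as the call begins (left out, the last holds). The fingers move at their own pace and stop on an object; the grip force is fixed at half the most. Time passes only in rows, so rows that do not move let the fingers close. It gives the time, the measured TCP pose, the force, the opening and the grip force at its end, in the units of the state.
- state(): the state, without advancing time (a new reading comes with each control period).
- snapshot(name): name is "scene" or "top"; returns the picture (480x640x3 uint8, red, green, blue); there is no depth.
- get_calibration(name): a dict with "fovy" (degrees; the focal length in pixels is half the picture's height over the tangent of half this angle, whatever the lens; pixels are square), "cx", "cy" (the principal point, pixels), "dist_coeffs" ([k1, k2, p1, p2, k3] as OpenCV has them; the pictures are not rectified), "extrinsics" (4x4, takes a point from camera to world coordinates). Camera axes: x right, y down, z forward; pixel columns grow to the right and rows downward; lengths in m; the calibration is good to about 2 mm. A picture is of the moment at which its call begins. get_calibration takes no time and is no camera call.
- hand_in(): hands the job in; it is judged then, once.
Trained networks look in the newest picture that a camera, given by its name, has taken for a name from the list of things; names that differ only in an ending like _2 or _b are one class to them, and where a whole thing is asked for, a point or a joint stands for the part that bears it (a point fixed in the world has none). Each returns a list of dicts, best first, with "confidence" (0 to 1); they miss things now and then, are a little off and sometimes report something else, mostly with a low value. They report only what shows in the picture. A call takes as long as a camera call. They do not tell look-alikes from the thing itself.
- spot_in(camera, thing): "rect" ([left, top, width, height] in pixels, round what is visible of it).
The state is a dict: "clock": time; "joint_positions": joint angles; "qd": joint speeds; "joint_torque": joint torques, N m; "tool_pos": TCP position; "tool_rot": TCP orientation; "force": force on the tool from outside, world axes, zero at the start; "torque": the same for the moment, N m; "grip_width": opening from 0.0 (shut) to 1.0 (fully open); "finger_force": force on a finger pad.
Only numpy, scipy, OpenCV 4.12 (cv2) and the standard library are available. Lean on these libraries where they do the work, as an engineer would, in place of code of your own. Each camera call takes 0.05 s, during which the arm holds its last target. There are 200 camera calls.

## Working session

There is one attempt and no reset: what is moved stays moved. The work goes in short steps, Python scripts to look and compute and a tool call to move; the robot and the scene stay as the last step left them, time stands still between calls to the robot, and variables do not carry over. Pictures are saved under pics/ and viewed, at most 14 in all, crops included, and the job is handed in when it is done.

Besides the shell and the picture viewer there is one more tool, called as name(argument=value, ...) on one line, values as JSON. jog_arm: Moves the arm, as the interface text tells. Its arguments: {"type":"object","properties":{"series":{"type":"string"},"hand":{"type":"number"}},"required":["series"]}

```bash
ls; mkdir -p pics
python3 - <<'E'
from cell import *
import cv2,numpy as np
np.set_printoptions(precision=4,suppress=True)
print(state());print(pinch_z)
for n in("scene","top"):
    cv2.imwrite(f"pics/{n}0.png",snapshot(n)[:,:,::-1]);print(n,get_calibration(n))
    for t in "trigger_bottle aerosol_can cream_bottle scrub_brush scraper long_caddy square_caddy mug tape_roll stapler".split():
        print(t,[(np.round(d["rect"]).astype(int).tolist(),round(d["confidence"],2)) for d in spot_in(n,t)])
E
```

```text
pics
{'clock': 0.0, 'joint_positions': array([ 1.2541,  0.4694, -0.0486,  1.5337,  0.0241,  1.141 , -0.0823]), 'qd': array([-0.0005,  0.002 , -0.001 , -0.0004,  0.0002, -0.0015,  0.0017]), 'joint_torque': array([ -0.0008, -51.0306,  -0.0467, -23.7712,   0.0107,   0.0075,
         0.    ]), 'tool_pos': array([ 0.1914, -0.6467,  0.2303]), 'tool_rot': array([[ 0.9589,  0.2838, -0.0006],
       [ 0.2838, -0.9589,  0.0019],
       [-0.0001, -0.0019, -1.    ]]), 'force': array([-0.0595, -0.0352, -0.0196]), 'torque': array([-0.0123, -0.0088,  0.0178]), 'finger_force': 0.0, 'grip_width': 1.0017503797863252}
0.0187
scene {'fovy': 45.14185013078184, 'cx': 320.4764653695243, 'cy': 236.6751370516998, 'dist_coeffs': array([0.0028, 0.    , 0.    , 0.    , 0.    ]), 'extrinsics': array([[-0.2997,  0.6005, -0.7414,  1.443 ],
       [ 0.9539,  0.201 , -0.2229,  0.2357],
       [ 0.0152, -0.774 , -0.633 ,  0.7409],
       [ 0.    ,  0.    ,  0.    ,  1.    ]])}
trigger_bottle [([333, 125, 35, 83], 0.63)]
aerosol_can [([310, 192, 26, 76], 0.89)]
cream_bottle [([385, 187, 46, 50], 0.65), ([251, 175, 21,
[... 456 characters left out ...]
coeffs': array([0.032, 0.   , 0.   , 0.   , 0.   ]), 'extrinsics': array([[-0.0154, -0.9927,  0.1193,  0.4716],
       [-0.9999,  0.0151, -0.0029, -0.0029],
       [ 0.0011, -0.1193, -0.9929,  1.1845],
       [ 0.    ,  0.    ,  0.    ,  1.    ]])}
trigger_bottle [([306, 288, 29, 42], 0.75)]
aerosol_can [([309, 209, 26, 29], 0.78)]
cream_bottle [([363, 206, 27, 36], 0.62)]
scrub_brush [([354, 277, 47, 62], 0.62), ([158, 165, 62, 52], 0.58)]
scraper [([242, 278, 42, 68], 0.6)]
long_caddy [([428, 224, 72, 125], 0.69)]
square_caddy [([129, 241, 93, 97], 0.97)]
mug [([249, 199, 36, 45], 0.69), ([363, 210, 25, 34], 0.57)]
tape_roll [([355, 145, 34, 35], 0.88)]
stapler [([240, 154, 50, 18], 0.87)]
```

Run:
```python
import cv2
a=cv2.imread("pics/top0.png")[130:360,100:520]
cv2.imwrite("pics/top0c.png",cv2.resize(a,(800,438),interpolation=cv2.INTER_CUBIC))
a=cv2.imread("pics/scene0.png")[110:350,130:580]
cv2.imwrite("pics/scene0c.png",cv2.resize(a,(800,427),interpolation=cv2.INTER_CUBIC))
```

```text
(no output)
```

View pics/top0c.png

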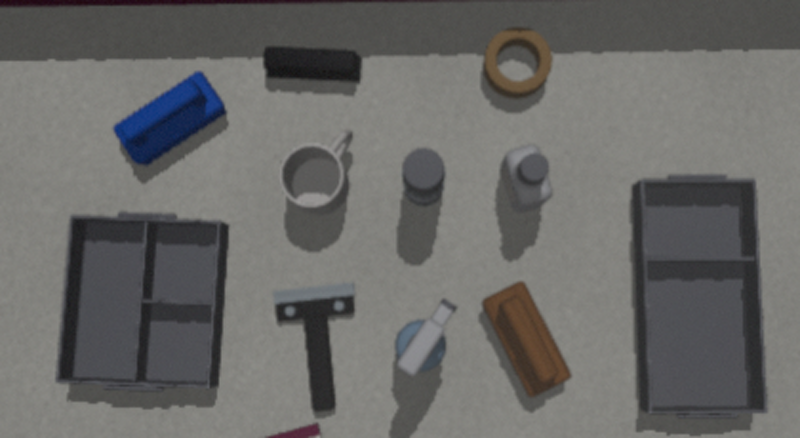

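View pics/scene0c.png

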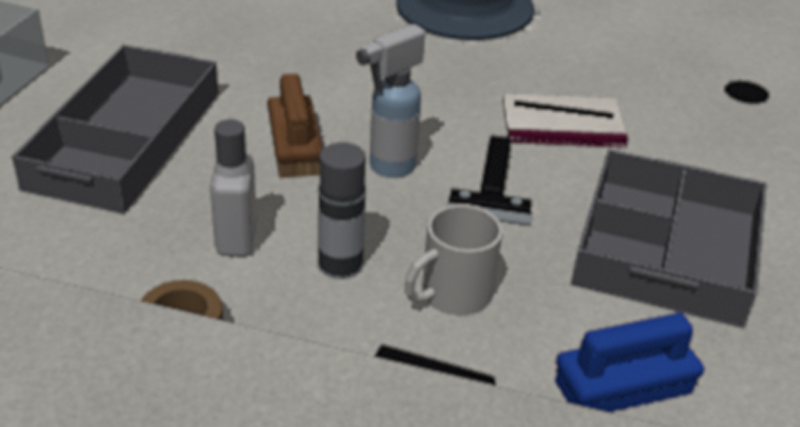

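The two brush-shaped things in the top picture are blue at full pixel (188,191) and brown wood at (375,308). The brown one fits "wooden, not blue". I'll check it, and get finer pixel positions, in enlarged crops.

Run:
```python
import cv2
a=cv2.imread("pics/top0.png")[200:350,230:410]
cv2.imwrite("pics/top0d.png",cv2.convertScaleAbs(cv2.resize(a,None,fx=4,fy=4,interpolation=cv2.INTER_CUBIC),alpha=1.4))
a=cv2.imread("pics/scene0.png")[115:265,240:440]
cv2.imwrite("pics/scene0d.png",cv2.convertScaleAbs(cv2.resize(a,None,fx=4,fy=4,interpolation=cv2.INTER_CUBIC),alpha=1.4))
```

```text
(no output)
```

View pics/top0d.png

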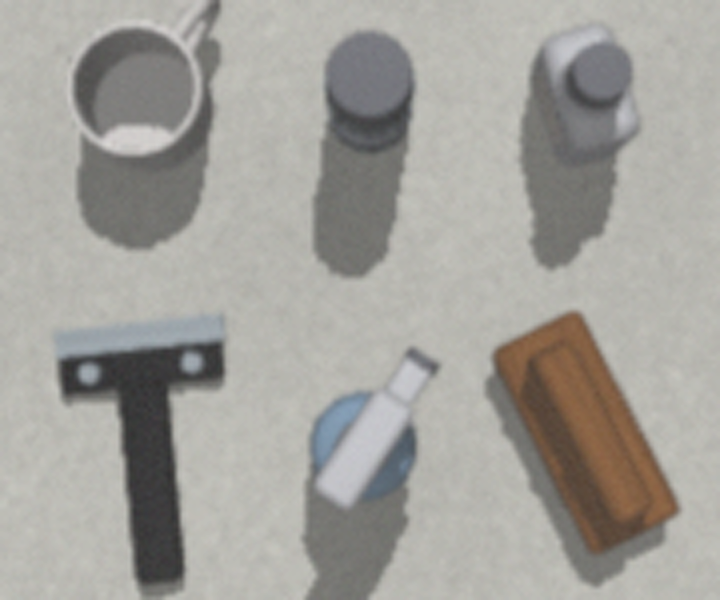

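View pics/scene0d.png

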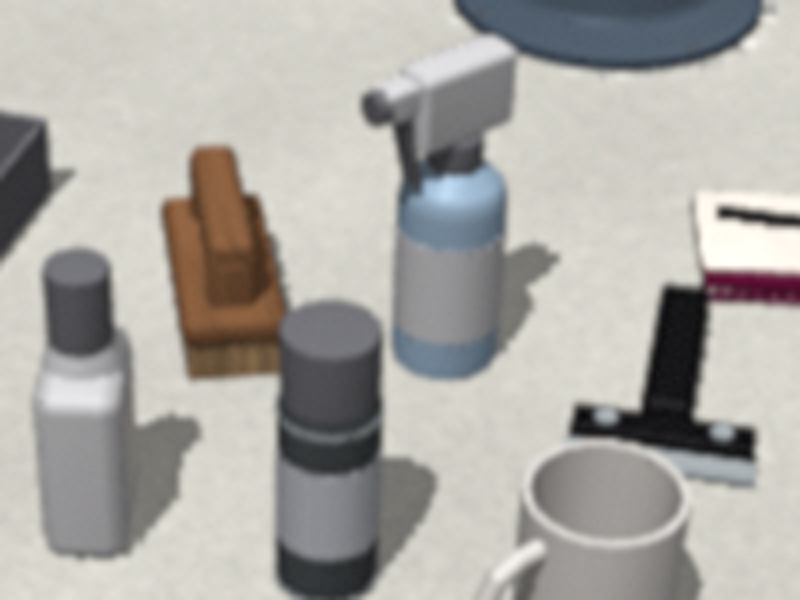

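The brown wooden brush is confirmed at enlarged-crop pixel (587,430), so that is the one meant. Next I'll fit the poses from picked points.

```bash
cat > h.py <<'E'
from cell import *
import cv2,numpy as np
from scipy.optimize import least_squares
np.set_printoptions(precision=4,suppress=True)
CAL={n:get_calibration(n) for n in("scene","top")}
def proj(n,P):
    c=CAL[n];f=240/np.tan(np.radians(c["fovy"])/2);E=np.linalg.inv(c["extrinsics"])
    K=np.array([[f,0,c["cx"]],[0,f,c["cy"]],[0,0,1]])
    return cv2.projectPoints(np.asarray(P,float),cv2.Rodrigues(E[:3,:3])[0],E[:3,3],K,c["dist_coeffs"])[0][:,0]
def W(p,M):
    c,s=np.cos(p[2]),np.sin(p[2]);M=np.asarray(M,float)/1000
    return np.c_[p[0]+c*M[:,0]-s*M[:,1],p[1]+s*M[:,0]+c*M[:,1],M[:,2]]
V={"T":("top",100,130,800/420),"S":("scene",130,110,800/450),"t":("top",230,200,4),"s":("scene",240,115,4)}
def fit(obs,p0,yaw=True):
    def r(p):
        p=np.r_[p,0][:3] if not yaw else p
        out=[]
        for v,m,px in obs:
            n,ox,oy,k=V[v];q=(np.array(px)+.5)/k-.5+[ox,oy];out.append(proj(n,W(p,[m]))[0]-q)
        return np.ravel(out)
    s=least_squares(r,p0 if yaw else p0[:2],loss="soft_l1",f_scale=1.5)
    return s.x,np.round(r(s.x).reshape(-1,2),1).tolist()
E
cat > fit0.py <<'E'
from h import *
O={
"long":([("T",(138.5,69,50),(635,181)),("T",(138.5,-69,50),(755,181)),("T",(-138.5,-69,50),(765,410)),("T",(-138.5,69,50),(640,412)),
 ("S",(138.5,-69,50),(17,157)),("S",(-138.5,69,50),(217,66)),("S",(-138.5,-69,50),(125,47))],[.5,-.3,0]),
"square":([("T",(99,90,50),(71,217)),("T",(99,-90,50),(227,222)),("T",(-99,-90,50),(217,386)),("T",(-99,90,50),(58,381)),
 ("S",(-99,-90,50),(608,152)),("S",(-99,90,50),(765,181)),("S",(99,-90,50),(577,252))],[.5,.3,0]),
"scraper":([("t",(75,50,5),(55,332)),("t",(75,-50,5),(223,316)),("t",(-75,14,22),(138,583)),("t",(-75,-14,22),(183,578)),
 ("s",(-75,-14,22),(665,288)),("s",(-75,14,22),(708,292)),("s",(75,50,5),(755,482))],[.5,.1,0]),
"trigger":([("t",(-30,12,182),(317,485)),("t",(-30,-12,182),(345,508)),("t",(32,12,182),(387,388)),("t",(32,-12,182),(414,405)),("s",(0,0,0),(445,358))],[.45,0,-.6]),
"can":([("t",(0,0,146),(370,74)),("s",(0,0,146),(330,330)),("s",(0,0,0),(327,575))],[.5,0,0]),
"cream":([("t",(0,0,152),(601,70)),("t",(34,21,103),(545,48)),("t",(34,-21,103),(605,25)),("t",(-34,-21,103),(638,128)),("s",(0,0,152),(77,265))],[.5,-.1,.3]),
"brush":([("t",(65,29,40),(492,352)),("t",(65,-29,40),(580,311)),("t",(-65,-29,40),(680,511)),("t",(-65,29,40),(597,554)),
 ("s",(-65,-29,40),(163,200)),("s",(65,29,40),(286,324)),("s",(65,-29,40),(187,343))],[.45,-.1,.4]),
}
for k,(o,p) in O.items():
    x,r=fit(o,p,k!="can");print(k,x,r)
E
python3 fit0.py
```

```text
long [ 0.4953 -0.3272 -0.0045] [[0.7, -1.8], [-1.8, -2.5], [-0.3, 0.9], [2.9, 0.3], [-0.8, 0.2], [2.2, -2.6], [0.6, -1.6]]
square [ 0.4979  0.3326 -0.0452] [[0.3, -1.8], [-2.2, -2.1], [-2.0, 0.2], [0.2, 0.6], [-1.4, -2.5], [0.1, -0.3], [-0.3, -1.5]]
scraper [0.4378 0.1273 0.0937] [[0.1, -0.8], [0.5, -1.5], [-0.3, 0.2], [0.7, 0.1], [-0.4, -2.7], [1.5, -2.0], [0.6, 0.4]]
trigger [ 0.4418  0.0026 -0.6306] [[-1.9, -0.6], [1.0, 0.7], [-1.3, -2.1], [1.8, 0.6], [0.0, -1.5]]
can [ 0.6369 -0.004 ] [[0.4, -1.2], [0.6, -0.7], [0.0, -0.4]]
cream [ 0.6324 -0.1247  0.3306] [[0.5, 0.6], [-2.5, -1.6], [0.5, -2.3], [3.2, 0.9], [1.5, -0.8]]
brush [ 0.4461 -0.1227  0.4443] [[-0.7, -1.1], [-0.0, -2.2], [1.2, -0.4], [-0.9, 0.5], [-0.2, -1.5], [1.8, -1.4], [-0.9, -4.3]]
```

```bash
cat > plan.py <<'E'
import sys,json
from h import *
# usage: plan.py "x y z phi step; ..." ; start = measured state
def plan(wps,start=None):
    s=state();R=s["tool_rot"]
    p=np.array(s["tool_pos"]);f=np.arctan2(R[1,0],R[0,0])
    print("at",p,"phi %.3f"%f,"tiltz",R[:,2],"j",s["joint_positions"],"t %.1f"%s["clock"])
    rows=[]
    for x,y,z,g,st in wps:
        t=np.array([x,y,z]);d=t-p;dg=g-f
        n=max(1,int(np.ceil(max(np.linalg.norm(d)/st,abs(dg)/.11))))
        for i in range(n):
            d=(t-p)/(n-i);a=round(-(g-f)/(n-i),3);c,q=np.cos(f),np.sin(f)
            r=np.round([c*d[0]+q*d[1],q*d[0]-c*d[1],-d[2]],3)
            rows.append("%g %g %g %g"%(*(r+0.),a+0.))
            p=p+[c*r[0]+q*r[1],q*r[0]-c*r[1],-r[2]];f-=a
    for i in range(0,len(rows),5):print("; ".join(rows[i:i+5]))
    print("end",p,f)
plan([list(map(float,w.split())) for w in sys.argv[1].split(";")])
E
python3 plan.py ".42 -.5 .25 .25 .04; .52 -.1 .25 .15 .04; .438 .127 .15 .094 .035"
```

```text
at [ 0.1916 -0.6472  0.2313] phi 0.288 tiltz [ 0.  0. -1.] j [ 1.2541  0.4686 -0.0486  1.5325  0.0241  1.141  -0.0823] t 1.1
0.037 -0.011 -0.003 0.005; 0.037 -0.011 -0.003 0.005; 0.037 -0.011 -0.003 0.006; 0.037 -0.012 -0.002 0.005; 0.037 -0.012 -0.003 0.006
0.037 -0.012 -0.002 0.005; 0.038 -0.011 -0.003 0.006; 0.018 -0.033 0 0.009; 0.017 -0.033 0 0.009; 0.017 -0.033 0 0.009
0.017 -0.034 0 0.009; 0.017 -0.034 0 0.009; 0.016 -0.034 0 0.009; 0.016 -0.034 0 0.009; 0.016 -0.034 0 0.009
0.015 -0.034 0 0.009; 0.015 -0.034 0 0.009; 0.015 -0.035 0 0.01; -0.006 -0.03 0.013 0.007; -0.006 -0.029 0.012 0.007
-0.006 -0.029 0.013 0.007; -0.007 -0.03 0.012 0.007; -0.007 -0.029 0.013 0.007; -0.007 -0.029 0.012 0.007; -0.007 -0.03 0.013 0.007
-0.007 -0.029 0.012 0.007
end [0.4383 0.127  0.1503] 0.09379128392906227
```

jog_arm(series="0.037 -0.011 -0.003 0.005; 0.037 -0.011 -0.003 0.005; 0.037 -0.011 -0.003 0.006; 0.037 -0.012 -0.002 0.005; 0.037 -0.012 -0.003 0.006", hand=0.06)

```text
clock: 1.52
tool_pos: [0.3552, -0.5406, 0.2455]
tool_rot: [[0.966, 0.257, 0.0], [0.257, -0.966, -0.0], [0.0, 0.0, -1.0]]
force: [1.4, 0.3, -0.1]
grip_width: 0.699
finger_force: 0.0
```

jog_arm(series="0.037 -0.012 -0.002 0.005; 0.038 -0.011 -0.003 0.006; 0.018 -0.033 0 0.009; 0.017 -0.033 0 0.009; 0.017 -0.033 0 0.009")

```text
clock: 1.93
tool_pos: [0.4482, -0.39, 0.2502]
tool_rot: [[0.975, 0.221, 0.0], [0.221, -0.975, 0.0], [0.0, -0.0, -1.0]]
force: [0.8, -0.2, 0.0]
grip_width: 0.699
finger_force: 0.0
```

jog_arm(series="0.017 -0.034 0 0.009; 0.017 -0.034 0 0.009; 0.016 -0.034 0 0.009; 0.016 -0.034 0 0.009; 0.016 -0.034 0 0.009")

```text
clock: 2.35
tool_pos: [0.4933, -0.207, 0.2507]
tool_rot: [[0.984, 0.176, 0.001], [0.176, -0.984, -0.0], [0.001, 0.001, -1.0]]
force: [0.1, -0.9, -0.4]
grip_width: 0.703
finger_force: 0.0
```

jog_arm(series="0.015 -0.034 0 0.009; 0.015 -0.034 0 0.009; 0.015 -0.035 0 0.01; -0.006 -0.03 0.013 0.007; -0.006 -0.029 0.012 0.007")

```text
clock: 2.77
tool_pos: [0.5005, -0.0405, 0.2257]
tool_rot: [[0.991, 0.137, 0.003], [0.137, -0.991, 0.0], [0.003, -0.0, -1.0]]
force: [-0.8, 1.5, -0.7]
grip_width: 0.702
finger_force: 0.0
```

jog_arm(series="-0.006 -0.029 0.013 0.007; -0.007 -0.03 0.012 0.007; -0.007 -0.029 0.013 0.007; -0.007 -0.029 0.012 0.007; -0.007 -0.029 0.012 0.007")

```text
clock: 3.18
tool_pos: [0.4477, 0.099, 0.1631]
tool_rot: [[0.995, 0.1, 0.001], [0.1, -0.995, -0.0], [0.001, 0.0, -1.0]]
force: [0.1, 0.7, 0.4]
grip_width: 0.701
finger_force: 0.0
```

```bash
python3 plan.py ".438 .127 .12 .094 .03; .438 .127 .003 .094 .02"
```

```text
at [0.4477 0.099  0.1631] phi 0.100 tiltz [ 0.0009 -0.0001 -1.    ] j [ 0.0634  0.2275 -0.4257  2.0847  0.1246  0.852  -1.9055] t 3.2
-0.003 -0.014 0.022 0.003; -0.004 -0.015 0.021 0.003; 0 0 0.02 0; 0 0 0.019 0; 0 0 0.02 0
0 0 0.019 0; 0 0 0.02 0; 0 0 0.019 0
end [0.4379 0.1271 0.0031] 0.0941190870245403
```

jog_arm(series="-0.003 -0.014 0.02 0.003; -0.004 -0.015 0.02 0.003; 0 0 0.02 0; 0 0 0.02 0; 0 0 0 0")

```text
clock: 3.6
tool_pos: [0.4361, 0.1254, 0.0806]
tool_rot: [[0.995, 0.096, -0.006], [0.096, -0.995, -0.002], [-0.006, 0.001, -1.0]]
force: [0.4, 0.2, 0.2]
grip_width: 0.699
finger_force: 0.0
```

```bash
python3 plan.py ".438 .127 .003 .094 .02"
```

```text
at [0.4361 0.1254 0.0806] phi 0.096 tiltz [-0.0061 -0.0018 -1.    ] j [-0.033   0.3561 -0.4043  2.1633  0.2221  0.6672 -2.0657] t 3.6
0.001 0 0.019 0; 0 0 0.02 0.001; 0.001 -0.001 0.019 0; 0 0 0.02 0.001
end [0.438  0.1266 0.0026] 0.09381918807532474
```

jog_arm(series="0.001 0 0.02 0; 0 -0.001 0.02 0; 0 0 0.02 0; 0 0 0.01 0; 0 0 0 0")

```text
clock: 4.02
tool_pos: [0.4387, 0.1266, 0.0124]
tool_rot: [[0.996, 0.094, -0.003], [0.094, -0.996, -0.001], [-0.003, 0.001, -1.0]]
force: [-0.0, -0.2, 0.5]
grip_width: 0.704
finger_force: 0.0
```

```bash
python3 plan.py ".438 .127 .003 .094 .02"
python3 - <<'E'
from h import *
for n in("scene","top"): cv2.imwrite(f"pics/{n}1.png",snapshot(n)[:,:,::-1])
a=cv2.imread("pics/top1.png")[250:360,220:320];b=cv2.imread("pics/scene1.png")[150:260,350:450]
cv2.imwrite("pics/c1.png",np.hstack([cv2.resize(i,(400,440),interpolation=2) for i in(a,b)]))
E
```

```text
at [0.4387 0.1266 0.0124] phi 0.094 tiltz [-0.0026 -0.0011 -1.    ] j [-0.0979  0.4808 -0.3365  2.2     0.319   0.5086 -2.1562] t 4.0
-0.001 0 0.009 0
end [0.4377 0.1265 0.0034] 0.09448246380530365
```

View pics/c1.png

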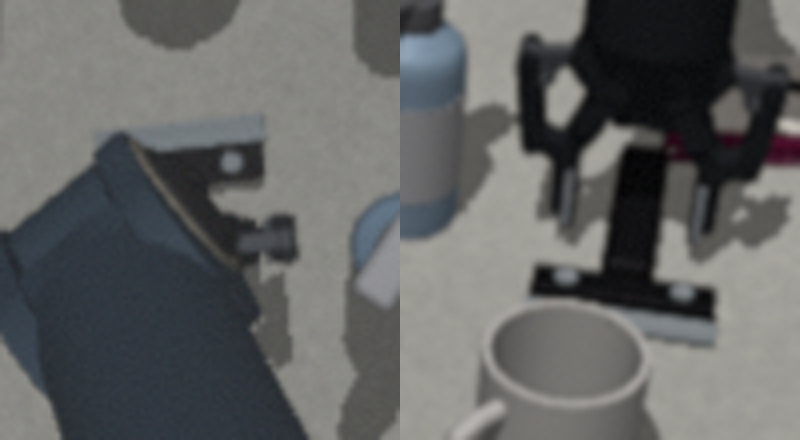

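The right panel shows the two fingers at (565,200) and (703,210), either side of the scraper handle at (640,200). I'll go down the rest and close.

jog_arm(series="0 0 0.009 0; 0 0 0 0")

```text
clock: 4.28
tool_pos: [0.4396, 0.127, 0.0043]
tool_rot: [[0.996, 0.094, 0.001], [0.094, -0.996, -0.0], [0.001, 0.0, -1.0]]
force: [0.2, 0.4, 0.4]
grip_width: 0.7
finger_force: 0.0
```

jog_arm(series="0 0 0 0; 0 0 0 0; 0 0 0 0; 0 0 0 0; 0 0 0 0", hand=0)

```text
clock: 4.7
tool_pos: [0.4398, 0.1273, 0.0049]
tool_rot: [[0.996, 0.095, 0.001], [0.095, -0.996, 0.0], [0.001, -0.0, -1.0]]
force: [-0.8, -0.4, 6.8]
grip_width: 0.313
finger_force: 60.0
```

jog_arm(series="0 0 0 0; 0 0 -0.01 0; 0 0 -0.02 0; 0 0 -0.03 0; 0 0 -0.03 0")

```text
clock: 5.12
tool_pos: [0.4383, 0.1268, 0.0951]
tool_rot: [[0.995, 0.095, -0.002], [0.095, -0.995, -0.0], [-0.003, 0.0, -1.0]]
force: [1.7, -0.5, -1.2]
grip_width: 0.305
finger_force: 59.2
```

```bash
python3 plan.py ".45 .09 .23 .094 .03; .475 -.2 .23 .0 .035; .448 -.327 .14 -.0045 .025"
```

```text
at [0.4383 0.1268 0.0951] phi 0.095 tiltz [-0.0025 -0.0004 -1.    ] j [-0.0174  0.3343 -0.4219  2.149   0.2093  0.6991 -2.0555] t 5.1
0.002 0.008 -0.027 0; 0.002 0.007 -0.027 0; 0.001 0.008 -0.027 0; 0.002 0.007 -0.027 0.001; 0.001 0.008 -0.027 0
0 0.032 0 0.01; 0 0.032 0 0.011; 0 0.032 0 0.01; 0.001 0.032 0 0.011; 0.001 0.033 0 0.01
0.001 0.032 0 0.011; 0.002 0.033 0 0.01; 0.002 0.032 0 0.011; 0.003 0.033 0 0.01; -0.004 0.018 0.013 0.001
-0.004 0.018 0.013 0.001; -0.004 0.018 0.013 0.001; -0.004 0.018 0.013 0; -0.004 0.018 0.013 0.001; -0.003 0.018 0.013 0
-0.004 0.019 0.012 0.001
end [ 0.4477 -0.3274  0.1401] -0.004817449202514386
```

jog_arm(series="0.002 0.008 -0.027 0; 0.002 0.007 -0.027 0; 0.001 0.008 -0.027 0; 0.002 0.007 -0.027 0.001; 0.001 0.008 -0.027 0")

```text
clock: 5.53
tool_pos: [0.4503, 0.0897, 0.2311]
tool_rot: [[0.996, 0.094, 0.0], [0.094, -0.996, 0.0], [0.0, -0.0, -1.0]]
force: [2.0, -0.4, -1.6]
grip_width: 0.309
finger_force: 59.2
```

jog_arm(series="0 0.032 0 0.01; 0 0.032 0 0.011; 0 0.032 0 0.01; 0.001 0.032 0 0.011; 0.001 0.033 0 0.01")

```text
clock: 5.95
tool_pos: [0.4639, -0.0716, 0.2298]
tool_rot: [[0.999, 0.042, 0.0], [0.042, -0.999, 0.0], [0.0, -0.0, -1.0]]
force: [1.0, -0.8, -1.0]
grip_width: 0.305
finger_force: 59.3
```

jog_arm(series="0.001 0.032 0 0.011; 0.002 0.033 0 0.01; 0.002 0.032 0 0.011; 0.003 0.033 0 0.01; -0.004 0.018 0.013 0.001")

```text
clock: 6.37
tool_pos: [0.4736, -0.2228, 0.2188]
tool_rot: [[1.0, -0.005, 0.006], [-0.005, -1.0, -0.003], [0.006, 0.003, -1.0]]
force: [0.8, 0.0, 0.2]
grip_width: 0.315
finger_force: 59.3
```

jog_arm(series="-0.004 0.018 0.013 0.001; -0.004 0.018 0.013 0.001; -0.004 0.018 0.013 0; -0.004 0.018 0.013 0.001; -0.004 0.018 0.013 0")

```text
clock: 6.78
tool_pos: [0.451, -0.3086, 0.151]
tool_rot: [[1.0, -0.004, -0.0], [-0.004, -1.0, 0.001], [-0.0, -0.001, -1.0]]
force: [0.3, -0.4, -0.7]
grip_width: 0.311
finger_force: 59.3
```

jog_arm(series="-0.004 0.019 0.012 0; 0 0 0 0; 0 0 0 0")

```text
clock: 7.03
tool_pos: [0.4464, -0.3276, 0.1388]
tool_rot: [[1.0, -0.007, -0.002], [-0.007, -1.0, 0.001], [-0.002, -0.001, -1.0]]
force: [-0.0, 1.4, -1.4]
grip_width: 0.308
finger_force: 59.3
```

```bash
python3 plan.py ".448 -.327 .06 -.0045 .02"
python3 - <<'E'
from h import *
for n in("scene","top"): cv2.imwrite(f"pics/{n}2.png",snapshot(n)[:,:,::-1])
a=cv2.imread("pics/top2.png")[210:370,400:540];b=cv2.imread("pics/scene2.png")[90:250,130:270]
cv2.imwrite("pics/c2.png",np.hstack([cv2.resize(i,(400,457),interpolation=2) for i in(a,b)]))
E
```

```text
at [ 0.4464 -0.3276  0.1388] phi -0.007 tiltz [-0.0016  0.0013 -1.    ] j [ 0.6628  0.3796 -0.1332  1.9128  0.0649  0.8554 -1.0811] t 7.0
0 0 0.02 -0.001; 0.001 0 0.02 0; 0 0 0.019 -0.001; 0.001 -0.001 0.02 0
end [ 0.4484 -0.3266  0.0598] -0.004647815748430783
```

View pics/c2.png

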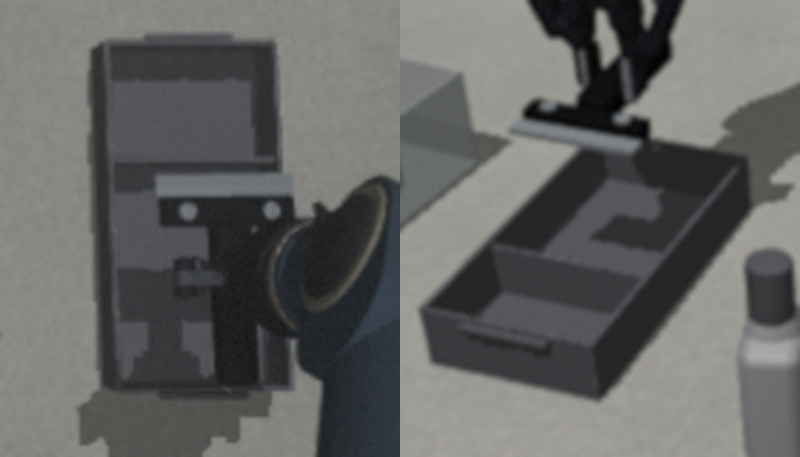

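The scraper is level, aligned with the caddy and over its long compartment; the sideways offset in the left panel matches perspective at that height. I'll lower it.

jog_arm(series="0 0 0.02 0; 0.001 0 0.02 0; 0 0 0.02 0; 0.001 0 0.02 0; 0 0 0 0")

```text
clock: 7.55
tool_pos: [0.4485, -0.3244, 0.0569]
tool_rot: [[1.0, -0.002, -0.004], [-0.002, -1.0, 0.004], [-0.004, -0.004, -1.0]]
force: [-0.5, 0.1, -1.0]
grip_width: 0.314
finger_force: 59.3
```

jog_arm(series="0 0 0.015 0; 0 0 0.015 0; 0 0 0.01 0; 0 0 0 0; 0 0 0 0")

```text
clock: 7.97
tool_pos: [0.4501, -0.3268, 0.02]
tool_rot: [[1.0, -0.003, 0.001], [-0.003, -1.0, -0.0], [0.001, 0.0, -1.0]]
force: [0.2, -0.2, -0.7]
grip_width: 0.316
finger_force: 59.3
```

jog_arm(series="0 0 0.005 0; 0 0 0.004 0; 0 0 0.002 0; 0 0 0 0; 0 0 0 0")

```text
clock: 8.38
tool_pos: [0.4499, -0.3273, 0.009]
tool_rot: [[1.0, -0.004, 0.001], [-0.004, -1.0, -0.0], [0.001, 0.0, -1.0]]
force: [-1.7, 0.7, 3.3]
grip_width: 0.313
finger_force: 60.0
```

jog_arm(series="0 0 0 0; 0 0 0 0; 0 0 -0.015 0; 0 0 -0.03 0; 0 0 -0.04 0", hand=0.05)

```text
clock: 8.8
tool_pos: [0.4476, -0.3259, 0.0916]
tool_rot: [[1.0, -0.004, -0.006], [-0.004, -1.0, 0.004], [-0.006, -0.004, -1.0]]
force: [0.7, -1.6, -0.7]
grip_width: 0.587
finger_force: 0.0
```

jog_arm(series="0 0 -0.04 0; 0 0 -0.04 0; 0 0 -0.04 0; 0 0 -0.03 0; 0 0 0 0", hand=0.085)

```text
clock: 9.22
tool_pos: [0.453, -0.3292, 0.2507]
tool_rot: [[1.0, -0.004, 0.012], [-0.004, -1.0, -0.008], [0.012, 0.008, -1.0]]
force: [0.7, -0.6, 0.1]
grip_width: 0.991
finger_force: 0.0
```

```bash
python3 plan.py ".47 -.15 .25 1.3 .035; .442 .0025 .23 2.511 .035"
```

```text
at [ 0.453  -0.3292  0.2507] phi -0.004 tiltz [ 0.0116 -0.0077 -0.9999] j [ 0.6684  0.263  -0.141   1.7908  0.0423  1.0767 -1.0626] t 9.2
0.001 -0.015 0 -0.109; 0.003 -0.015 0 -0.109; 0.005 -0.014 0 -0.109; 0.006 -0.014 0 -0.109; 0.008 -0.013 0 -0.109
0.009 -0.012 0 -0.108; 0.01 -0.011 0 -0.109; 0.011 -0.01 0 -0.108; 0.012 -0.009 0 -0.109; 0.013 -0.007 0 -0.108
0.014 -0.006 0 -0.109; 0.014 -0.004 0.001 -0.108; 0.012 -0.006 0.002 -0.101; 0.012 -0.004 0.002 -0.101; 0.012 -0.003 0.002 -0.101
0.013 -0.002 0.002 -0.101; 0.013 -0.001 0.001 -0.101; 0.013 0.001 0.002 -0.101; 0.013 0.002 0.001 -0.101; 0.012 0.003 0.002 -0.101
0.012 0.005 0.001 -0.101; 0.012 0.006 0.002 -0.101; 0.011 0.007 0.001 -0.101; 0.01 0.007 0.002 -0.1
end [0.4419 0.0023 0.2297] 2.5105965002785644
```

jog_arm(series="0.001 -0.015 0 -0.109; 0.003 -0.015 0 -0.109; 0.005 -0.014 0 -0.109; 0.006 -0.014 0 -0.109; 0.008 -0.013 0 -0.109")

```text
clock: 9.63
tool_pos: [0.4567, -0.2511, 0.2426]
tool_rot: [[0.855, 0.519, -0.001], [0.519, -0.855, 0.0], [-0.001, -0.001, -1.0]]
force: [0.6, -0.2, -0.6]
grip_width: 0.996
finger_force: 0.0
```

jog_arm(series="0.009 -0.012 0 -0.108; 0.01 -0.011 0 -0.109; 0.011 -0.01 0 -0.108; 0.012 -0.009 0 -0.109; 0.013 -0.007 0 -0.108")

```text
clock: 10.05
tool_pos: [0.4631, -0.1768, 0.2426]
tool_rot: [[0.464, 0.886, -0.001], [0.886, -0.464, 0.0], [-0.0, -0.001, -1.0]]
force: [-0.3, -0.1, 0.3]
grip_width: 0.995
finger_force: 0.0
```

jog_arm(series="0.014 -0.006 0 -0.109; 0.014 -0.004 0 -0.108; 0.012 -0.006 0 -0.101; 0.012 -0.004 0 -0.101; 0.012 -0.003 0 -0.101")

```text
clock: 10.47
tool_pos: [0.4592, -0.1094, 0.2427]
tool_rot: [[-0.037, 0.999, -0.001], [0.999, 0.037, 0.0], [0.0, -0.001, -1.0]]
force: [-0.1, 1.1, 0.1]
grip_width: 0.995
finger_force: 0.0
```

jog_arm(series="0.013 -0.002 0 -0.101; 0.013 -0.001 0 -0.101; 0.013 0.001 0 -0.101; 0.013 0.002 0 -0.101; 0.012 0.003 0 -0.101")

```text
clock: 10.88
tool_pos: [0.4472, -0.0458, 0.2427]
tool_rot: [[-0.516, 0.857, -0.001], [0.857, 0.516, 0.0], [0.0, -0.0, -1.0]]
force: [-0.7, -0.0, -0.1]
grip_width: 0.997
finger_force: 0.0
```

jog_arm(series="0.012 0.005 0.001 -0.101; 0.012 0.006 0.002 -0.101; 0.011 0.007 0.002 -0.101; 0.01 0.007 0.002 -0.1; 0 0 0 0")

```text
clock: 11.3
tool_pos: [0.4375, 0.0066, 0.2356]
tool_rot: [[-0.811, 0.585, -0.001], [0.585, 0.811, 0.001], [0.001, -0.0, -1.0]]
force: [-0.5, -0.5, -1.0]
grip_width: 0.995
finger_force: 0.0
```

```bash
python3 plan.py ".442 .0025 .145 2.511 .02"
python3 - <<'E'
from h import *
for n in("scene","top"): cv2.imwrite(f"pics/{n}3.png",snapshot(n)[:,:,::-1])
b=cv2.imread("pics/top3.png")[110:360,110:530];a=cv2.imread("pics/scene3.png")[80:230,270:410]
cv2.imwrite("pics/c3.png",np.hstack([cv2.resize(a,(300,321),interpolation=2),cv2.resize(b,(500,321),interpolation=2)]))
E
```

```text
at [0.4375 0.0066 0.2356] phi 2.516 tiltz [-0.0012  0.0008 -1.    ] j [ 0.5321  0.1247 -0.6888  2.0282  0.0918  1.0199  0.7446] t 11.3
-0.001 0 0.018 0.001; -0.001 0 0.018 0.001; -0.001 0 0.018 0.001; -0.002 0 0.018 0.001; -0.001 -0.001 0.019 0.001
end [0.4417 0.0023 0.1446] 2.511405139635535
```

View pics/c3.png

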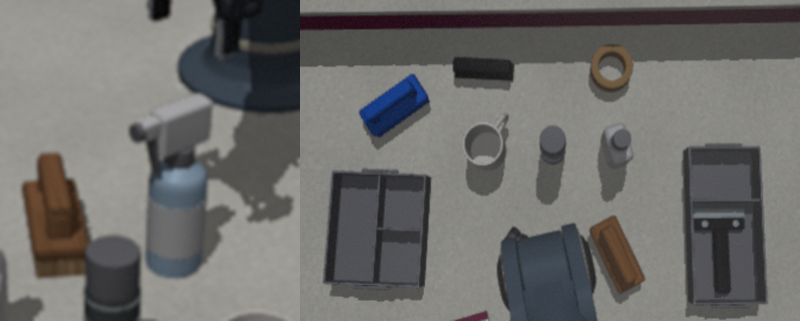

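The right panel shows the scraper lying in the long caddy's compartment at (720,255). The left panel shows the fingers straddling above the spray head.

jog_arm(series="-0.001 0 0.018 0.001; -0.001 0 0.018 0.001; -0.002 0 0.018 0.001; -0.001 0 0.018 0.001; 0 0 0 0")

```text
clock: 11.82
tool_pos: [0.4405, -0.0002, 0.1614]
tool_rot: [[-0.803, 0.596, -0.006], [0.596, 0.803, 0.0], [0.005, -0.004, -1.0]]
force: [-0.1, 1.2, 1.1]
grip_width: 0.993
finger_force: 0.0
```

```bash
python3 plan.py ".442 .0025 .145 2.511 .02"
```

```text
at [ 0.4405 -0.0002  0.1614] phi 2.503 tiltz [-0.0063  0.0003 -1.    ] j [ 0.4905  0.2374 -0.6638  2.1088  0.1907  0.8598  0.6465] t 11.8
0 0.003 0.016 -0.008
end [0.4423 0.0022 0.1454] 2.511103687338863
```

jog_arm(series="0 0.002 0.01 -0.004; 0 0.001 0.007 -0.004; 0 0 0 0")

```text
clock: 12.07
tool_pos: [0.4441, 0.0038, 0.1466]
tool_rot: [[-0.81, 0.587, -0.001], [0.587, 0.81, 0.0], [0.001, -0.0, -1.0]]
force: [-0.5, -0.4, -0.5]
grip_width: 0.993
finger_force: 0.0
```

jog_arm(series="0 0 0 0; 0 0 0 0; 0 0 0 0; 0 0 0 0; 0 0 0 0", hand=0.045)

```text
clock: 12.48
tool_pos: [0.4445, 0.0038, 0.1477]
tool_rot: [[-0.81, 0.587, 0.001], [0.587, 0.81, -0.0], [-0.001, 0.0, -1.0]]
force: [-0.8, 0.1, 0.0]
grip_width: 0.526
finger_force: 0.0
```

jog_arm(series="0 0 0 0; 0 0 0 0; 0 0 0 0; 0 0 0 0; 0 0 0 0", hand=0)

```text
clock: 12.9
tool_pos: [0.444, 0.0032, 0.1475]
tool_rot: [[-0.81, 0.587, -0.001], [0.587, 0.81, -0.001], [0.0, -0.002, -1.0]]
force: [-1.6, -2.3, 6.1]
grip_width: 0.275
finger_force: 58.7
```

```bash
python3 plan.py ".444 .003 .2 2.511 .015; .465 -.03 .265 2.45 .025; .52 -.2 .265 1.7 .028; .584 -.327 .22 1.566 .025"
```

```text
at [0.444  0.0032 0.1475] phi 2.515 tiltz [-0.0009 -0.0013 -1.    ] j [ 0.472   0.2629 -0.6594  2.1196  0.2198  0.8258  0.6226] t 12.9
0 0 -0.013 0.001; 0 0 -0.013 0.001; 0 0 -0.013 0.001; 0 0 -0.014 0.001; -0.009 -0.004 -0.016 0.015
-0.009 -0.003 -0.016 0.015; -0.009 -0.003 -0.016 0.015; -0.01 -0.004 -0.017 0.016; -0.022 -0.014 0 0.107; -0.023 -0.011 0 0.107
-0.024 -0.009 0 0.107; -0.025 -0.006 0 0.107; -0.025 -0.003 0 0.107; -0.025 -0.001 0 0.107; -0.025 0.002 0 0.108
-0.022 0.008 0.008 0.022; -0.022 0.008 0.007 0.022; -0.022 0.009 0.008 0.022; -0.022 0.009 0.007 0.023; -0.022 0.01 0.008 0.022
-0.021 0.01 0.007 0.023
end [ 0.5838 -0.3265  0.2205] 1.565534501150001
```

jog_arm(series="0 0 -0.013 0; 0 0 -0.013 0; 0 0 -0.013 0; 0 0 -0.014 0; -0.009 -0.004 -0.016 0.015")

```text
clock: 13.32
tool_pos: [0.4478, -0.0028, 0.2159]
tool_rot: [[-0.803, 0.596, -0.002], [0.596, 0.803, 0.002], [0.003, -0.0, -1.0]]
force: [0.4, -0.2, -3.0]
grip_width: 0.269
finger_force: 59.2
```

jog_arm(series="-0.009 -0.003 -0.016 0.015; -0.009 -0.003 -0.016 0.015; -0.01 -0.004 -0.017 0.016; -0.022 -0.014 0 0.107; -0.023 -0.011 0 0.107")

```text
clock: 13.73
tool_pos: [0.4825, -0.0784, 0.2659]
tool_rot: [[-0.618, 0.786, 0.003], [0.786, 0.618, 0.0], [-0.002, 0.002, -1.0]]
force: [0.2, -1.3, -2.9]
grip_width: 0.271
finger_force: 59.3
```

jog_arm(series="-0.024 -0.009 0 0.107; -0.025 -0.006 0 0.107; -0.025 -0.003 0 0.107; -0.025 -0.001 0 0.107; -0.025 0.002 0 0.108")

```text
clock: 14.15
tool_pos: [0.5216, -0.1996, 0.2642]
tool_rot: [[-0.128, 0.992, -0.001], [0.992, 0.128, 0.001], [0.001, -0.001, -1.0]]
force: [0.7, 0.1, -3.1]
grip_width: 0.274
finger_force: 59.3
```

jog_arm(series="-0.022 0.008 0.008 0.022; -0.022 0.008 0.007 0.022; -0.022 0.009 0.008 0.022; -0.022 0.009 0.007 0.023; -0.022 0.01 0.008 0.022")

```text
clock: 14.57
tool_pos: [0.5754, -0.305, 0.2256]
tool_rot: [[-0.021, 1.0, -0.001], [1.0, 0.021, 0.001], [0.001, -0.001, -1.0]]
force: [0.9, -0.2, -3.4]
grip_width: 0.274
finger_force: 59.2
```

jog_arm(series="-0.021 0.01 0.007 0.023; 0 0 0 0; 0 0 0 0")

```text
clock: 14.82
tool_pos: [0.5849, -0.3262, 0.2177]
tool_rot: [[0.003, 1.0, -0.003], [1.0, -0.003, 0.002], [0.002, -0.003, -1.0]]
force: [-0.4, 0.7, -3.4]
grip_width: 0.269
finger_force: 59.8
```

```bash
python3 plan.py ".584 -.327 .156 1.566 .015"
python3 - <<'E'
from h import *
for n in("scene","top"): cv2.imwrite(f"pics/{n}4.png",snapshot(n)[:,:,::-1])
a=cv2.imread("pics/top4.png")[180:360,380:540];b=cv2.imread("pics/scene4.png")[60:250,120:290]
cv2.imwrite("pics/c4.png",np.hstack([cv2.resize(i,(400,450),interpolation=2) for i in(a,b)]))
E
```

```text
at [ 0.5849 -0.3262  0.2177] phi 1.568 tiltz [-0.0026  0.0021 -1.    ] j [ 0.6871  0.4972 -0.35    1.5451  0.1804  1.1346  0.2961] t 14.8
0 0 0.012 0; 0 0 0.012 0; 0 0 0.013 0.001; 0 0 0.012 0; -0.001 -0.001 0.013 0.001
end [ 0.5839 -0.3272  0.1557] 1.5657333211550104
```

View pics/c4.png

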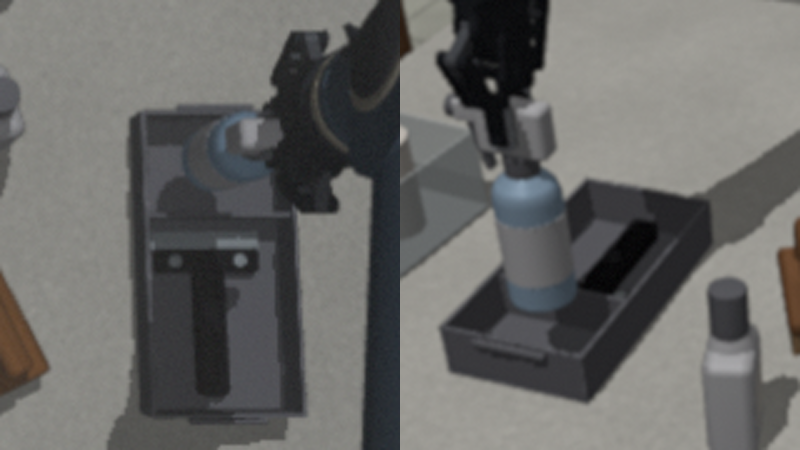

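The bottle hangs upright over the short compartment, with its base at (540,290) in the right panel. I'll lower it.

jog_arm(series="0 0 0.013 0; 0 0 0.013 0; -0.001 -0.001 0.013 0; 0 0 0.012 0; 0 0 0 0")

```text
clock: 15.33
tool_pos: [0.582, -0.3254, 0.1651]
tool_rot: [[0.001, 1.0, -0.006], [1.0, -0.001, 0.003], [0.003, -0.006, -1.0]]
force: [-0.1, -0.2, -4.0]
grip_width: 0.273
finger_force: 59.8
```

jog_arm(series="0 0 0.006 0; 0 0 0.004 0; 0 0 0.002 0; 0 0 0 0; 0 0 0 0")

```text
clock: 15.75
tool_pos: [0.5848, -0.3264, 0.1577]
tool_rot: [[0.001, 1.0, 0.001], [1.0, -0.001, -0.0], [-0.0, 0.001, -1.0]]
force: [0.5, 0.2, -2.4]
grip_width: 0.27
finger_force: 59.8
```

jog_arm(series="0 0 0.002 0; 0 0 0.002 0; 0 0 0.001 0; 0 0 0 0; 0 0 0 0")

```text
clock: 16.17
tool_pos: [0.5845, -0.3263, 0.1523]
tool_rot: [[0.001, 1.0, -0.0], [1.0, -0.001, -0.0], [-0.0, -0.0, -1.0]]
force: [0.1, 0.7, -3.7]
grip_width: 0.277
finger_force: 59.8
```

jog_arm(series="0 0 0.001 0; 0 0 0.001 0; 0 0 0 0; 0 0 0 0")

```text
clock: 16.5
tool_pos: [0.5848, -0.3266, 0.1515]
tool_rot: [[0.001, 1.0, 0.001], [1.0, -0.001, -0.001], [-0.001, 0.001, -1.0]]
force: [-3.1, -0.7, 5.1]
grip_width: 0.273
finger_force: 60.8
```

jog_arm(series="0 0 0 0; 0 0 0 0; 0 0 0 0; 0 0 -0.01 0; 0 0 -0.02 0", hand=0.06)

```text
clock: 16.92
tool_pos: [0.583, -0.3256, 0.1782]
tool_rot: [[0.001, 1.0, -0.005], [1.0, -0.001, 0.003], [0.003, -0.005, -1.0]]
force: [-0.1, -0.9, 0.4]
grip_width: 0.703
finger_force: 0.0
```

jog_arm(series="0 0 -0.03 0; 0 0 -0.03 0; 0 0 -0.01 0; 0 0 0 0")

```text
clock: 17.25
tool_pos: [0.5865, -0.3268, 0.2547]
tool_rot: [[0.001, 1.0, 0.007], [1.0, -0.001, -0.003], [-0.003, 0.007, -1.0]]
force: [-0.3, 0.1, 0.7]
grip_width: 0.702
finger_force: 0.0
```

```bash
python3 plan.py ".5 -.2 .23 2.8 .03; .446 -.1227 .15 3.586 .03"
```

```text
at [ 0.5865 -0.3268  0.2547] phi 1.570 tiltz [ 0.007  -0.0034 -1.    ] j [ 0.6907  0.4671 -0.3559  1.5055  0.1704  1.1917  0.3068] t 17.2
0.011 -0.007 0.002 -0.103; 0.011 -0.006 0.002 -0.102; 0.012 -0.005 0.002 -0.103; 0.012 -0.004 0.002 -0.102; 0.013 -0.002 0.002 -0.103
0.013 -0.001 0.002 -0.102; 0.013 0 0.002 -0.103; 0.013 0.001 0.002 -0.102; 0.012 0.003 0.002 -0.103; 0.012 0.004 0.002 -0.102
0.011 0.005 0.002 -0.103; 0.011 0.006 0.003 -0.102; 0.01 0.007 0.01 -0.098; 0.009 0.008 0.01 -0.098; 0.008 0.009 0.01 -0.098
0.007 0.009 0.01 -0.098; 0.006 0.01 0.01 -0.099; 0.005 0.011 0.01 -0.098; 0.004 0.011 0.01 -0.099; 0.004 0.011 0.01 -0.098
end [ 0.4459 -0.1228  0.1497] 3.5857968586264914
```

jog_arm(series="0.011 -0.007 0.002 -0.103; 0.011 -0.006 0.002 -0.102; 0.012 -0.005 0.002 -0.103; 0.012 -0.004 0.002 -0.102; 0.013 -0.002 0.002 -0.103")

```text
clock: 17.67
tool_pos: [0.5473, -0.2722, 0.2384]
tool_rot: [[-0.494, 0.869, -0.003], [0.869, 0.494, 0.001], [0.002, -0.002, -1.0]]
force: [0.6, -0.4, 0.7]
grip_width: 0.704
finger_force: 0.0
```

jog_arm(series="0.013 -0.001 0.002 -0.102; 0.013 0 0.002 -0.103; 0.013 0.001 0.002 -0.102; 0.012 0.003 0.002 -0.103; 0.012 0.004 0.002 -0.102")

```text
clock: 18.08
tool_pos: [0.511, -0.2193, 0.2286]
tool_rot: [[-0.857, 0.515, -0.002], [0.515, 0.857, 0.001], [0.003, -0.0, -1.0]]
force: [-0.1, 0.6, 0.5]
grip_width: 0.704
finger_force: 0.0
```

jog_arm(series="0.011 0.005 0.002 -0.103; 0.011 0.006 0.003 -0.102; 0.01 0.007 0.01 -0.098; 0.009 0.008 0.01 -0.098; 0.008 0.009 0.01 -0.098")

```text
clock: 18.5
tool_pos: [0.4763, -0.1694, 0.1937]
tool_rot: [[-0.999, 0.043, -0.002], [0.043, 0.999, 0.001], [0.002, 0.001, -1.0]]
force: [0.3, 0.2, -0.3]
grip_width: 0.703
finger_force: 0.0
```

jog_arm(series="0.007 0.009 0.01 -0.098; 0.006 0.01 0.01 -0.099; 0.005 0.011 0.01 -0.098; 0.004 0.011 0.01 -0.099; 0.004 0.011 0.01 -0.098")

```text
clock: 18.92
tool_pos: [0.4426, -0.1214, 0.1438]
tool_rot: [[-0.901, -0.435, -0.002], [-0.435, 0.901, 0.001], [0.001, 0.002, -1.0]]
force: [0.8, 0.4, -0.4]
grip_width: 0.704
finger_force: 0.0
```

```bash
python3 plan.py ".446 -.1227 .1 3.586 .02"
python3 - <<'E'
from h import *
for n in("scene","top"): cv2.imwrite(f"pics/{n}5.png",snapshot(n)[:,:,::-1])
a=cv2.imread("pics/top5.png")[210:360,340:510];b=cv2.imread("pics/scene5.png")[90:240,150:320]
cv2.imwrite("pics/c5.png",np.hstack([cv2.resize(i,(400,353),interpolation=2) for i in(a,b)]))
E
```

```text
at [ 0.4426 -0.1214  0.1438] phi -2.692 tiltz [-0.0017  0.001  -1.    ] j [ 0.8899  0.341  -0.8466  2.0848  0.3367  0.8565  1.8672] t 18.9
0 0 0.001 -0.108; 0 0 0.001 -0.108; 0 0 0.001 -0.108; 0 0 0.001 -0.108; 0 0 0.001 -0.108
0 0 0.001 -0.108; 0 0 0.001 -0.108; 0 0 0.001 -0.108; 0 0 0.001 -0.108; 0 0 0.001 -0.108
0 0 0.001 -0.108; 0 0 0.001 -0.108; 0 0 0.001 -0.108; 0 0 0.001 -0.108; 0 0 0.001 -0.108
0 0 0.001 -0.108; 0 0 0.001 -0.108; 0 0 0.001 -0.108; 0 0 0.001 -0.108; 0 0 0.001 -0.108
0 0 0.001 -0.108; 0 0 0.001 -0.108; 0 0 0.001 -0.108; 0 0 0.001 -0.108; 0 0 0.001 -0.108
0 0 0.001 -0.108; 0 0 0.001 -0.108; 0 0 0.001 -0.108; 0 0 0.001 -0.108; 0 0 0.001 -0.108
0 0 0 -0.109; 0 0 0.001 -0.108; 0 0 0 -0.109; 0 0 0.001 -0.108; 0 0 0 -0.109
0 0 0.001 -0.108; 0 0 0 -0.109; 0 0 0.001 -0.108; 0 0 0 -0.109; 0 0 0.001 -0.108
0 0 0 -0.109; 0 0 0.001 -0.108; 0 0 0 -0.109; 0 0 0.001 -0.108; 0 0 0 -0.109
0 0 0.001 -0.108; 0 0 0 -0.109; 0 0 0.001 -0.108; 0 0 0 -0.109; 0 0 0.001 -0.108
0 0 0 -0.109; -0.001 0 0.001 -0.108; 0 0 0 -0.109; -0.001 0 0.001 -0.108; 0 0 0 -0.109
0 0 0.001 -0.108; -0.001 -0.001 0 -0.109; 0 0 0.001 -0.108
end [ 0.4457 -0.1226  0.0998] 3.5859220954669264
```

View pics/c5.png

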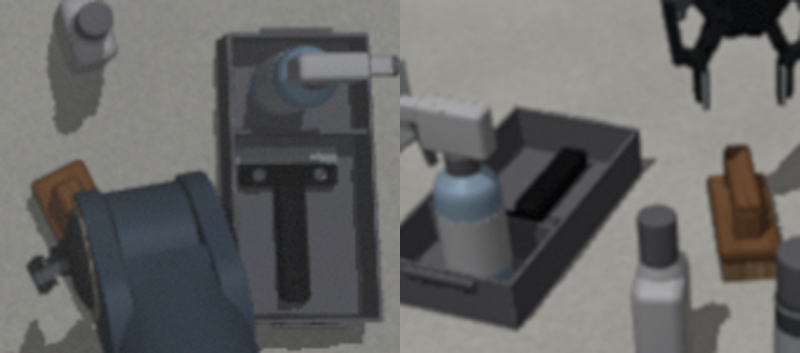

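The left panel shows the trigger bottle standing in the short compartment at (300,75). The right panel shows the fingers straddling above the brush's bar.

jog_arm(series="0 0 0.015 0; 0 0 0.02 0; 0 0 0.01 0; 0 0 0 0; 0 0 0 0")

```text
clock: 19.43
tool_pos: [0.444, -0.1223, 0.1002]
tool_rot: [[-0.903, -0.429, -0.001], [-0.429, 0.903, 0.001], [0.0, 0.001, -1.0]]
force: [0.1, 0.5, 0.7]
grip_width: 0.701
finger_force: 0.0
```

```bash
sed -i 's/dg=g-f$/g=f+(g-f+np.pi)%(2*np.pi)-np.pi;dg=g-f/' plan.py; python3 plan.py ".446 -.1227 .051 3.586 .015"
```

```text
at [ 0.444  -0.1223  0.1002] phi -2.698 tiltz [-0.0007  0.0006 -1.    ] j [ 0.8324  0.4102 -0.7937  2.122   0.42    0.7698  1.7855] t 19.4
0 0 0.012 0; -0.001 0 0.012 0; 0 -0.001 0.013 -0.001; -0.001 0 0.012 0
end [ 0.4463 -0.1223  0.0512] -2.697452524311316
```

jog_arm(series="0 0 0.012 0; -0.001 0 0.012 0; 0 -0.001 0.013 0; -0.001 0 0.01 0; 0 0 0 0")

```text
clock: 19.85
tool_pos: [0.445, -0.122, 0.0513]
tool_rot: [[-0.903, -0.43, -0.003], [-0.43, 0.903, 0.001], [0.003, 0.003, -1.0]]
force: [0.1, 0.9, 0.1]
grip_width: 0.706
finger_force: 0.0
```

jog_arm(series="0 0 0 0; 0 0 0 0; 0 0 0 0; 0 0 0 0; 0 0 0 0", hand=0)

```text
clock: 20.27
tool_pos: [0.4468, -0.1222, 0.0539]
tool_rot: [[-0.903, -0.43, 0.002], [-0.43, 0.903, -0.0], [-0.001, -0.001, -1.0]]
force: [-0.0, 0.2, 3.9]
grip_width: 0.288
finger_force: 59.7
```

```bash
python3 plan.py ".446 -.1227 .1 -2.697 .015; .46 -.1 .25 -2.75 .025; .48 .2 .25 -3.1 .033; .5 .376 .14 -3.186 .025"
```

```text
at [ 0.4468 -0.1222  0.0539] phi -2.697 tiltz [ 0.0015 -0.0004 -1.    ] j [ 0.7642  0.4861 -0.7252  2.1519  0.5167  0.6786  1.6987] t 20.3
0 0 -0.012 0; 0 0 -0.011 0; 0 0 -0.012 0; 0.001 0 -0.011 0; -0.003 0.002 -0.021 0.008
-0.003 0.002 -0.022 0.007; -0.003 0.002 -0.021 0.008; -0.003 0.002 -0.022 0.007; -0.003 0.002 -0.021 0.008; -0.004 0.002 -0.022 0.007
-0.003 0.003 -0.021 0.008; -0.013 0.027 0 0.035; -0.012 0.027 0 0.035; -0.011 0.028 0 0.035; -0.011 0.028 0 0.035
-0.009 0.029 0 0.035; -0.009 0.029 0 0.035; -0.007 0.029 0 0.035; -0.007 0.029 0 0.035; -0.005 0.03 0 0.035
-0.005 0.03 0 0.035; -0.003 0.019 0.012 0.01; -0.003 0.02 0.012 0.009; -0.003 0.019 0.012 0.01; -0.002 0.02 0.012 0.009
-0.002 0.019 0.012 0.01; -0.002 0.02 0.012 0.009; -0.002 0.02 0.013 0.01; -0.002 0.019 0.012 0.009; -0.001 0.02 0.013 0.01
end [0.4999 0.3764 0.1399] -3.186246451140719
```

jog_arm(series="0 0 -0.012 0; 0 0 -0.012 0; 0 0 -0.012 0; 0 0 -0.012 0; -0.003 0.002 -0.021 0.008")

```text
clock: 20.68
tool_pos: [0.4466, -0.1197, 0.1228]
tool_rot: [[-0.907, -0.421, -0.003], [-0.421, 0.907, 0.0], [0.002, 0.001, -1.0]]
force: [-0.6, -0.5, -2.2]
grip_width: 0.29
finger_force: 59.2
```

jog_arm(series="-0.003 0.002 -0.022 0.007; -0.003 0.002 -0.021 0.008; -0.003 0.002 -0.022 0.007; -0.003 0.002 -0.021 0.008; -0.004 0.002 -0.022 0.007")

```text
clock: 21.1
tool_pos: [0.4581, -0.1032, 0.2323]
tool_rot: [[-0.921, -0.389, 0.0], [-0.389, 0.921, -0.001], [0.0, -0.001, -1.0]]
force: [0.1, -0.7, -2.3]
grip_width: 0.295
finger_force: 59.2
```

jog_arm(series="-0.003 0.003 -0.021 0.008; -0.013 0.027 0 0.035; -0.012 0.027 0 0.035; -0.011 0.028 0 0.035; -0.011 0.028 0 0.035")

```text
clock: 21.52
tool_pos: [0.4674, 0.021, 0.2525]
tool_rot: [[-0.969, -0.246, 0.001], [-0.246, 0.969, -0.001], [-0.001, -0.001, -1.0]]
force: [0.8, -0.5, -2.3]
grip_width: 0.291
finger_force: 59.3
```

jog_arm(series="-0.009 0.029 0 0.035; -0.009 0.029 0 0.035; -0.007 0.029 0 0.035; -0.007 0.029 0 0.035; -0.005 0.03 0 0.035")

```text
clock: 21.93
tool_pos: [0.4778, 0.1715, 0.2524]
tool_rot: [[-0.997, -0.074, 0.001], [-0.074, 0.997, -0.0], [-0.001, -0.001, -1.0]]
force: [-0.4, -0.2, -1.6]
grip_width: 0.292
finger_force: 59.3
```

jog_arm(series="-0.005 0.03 0 0.035; -0.003 0.019 0.012 0.01; -0.003 0.02 0.012 0.009; -0.003 0.019 0.012 0.01; -0.002 0.02 0.012 0.009")

```text
clock: 22.35
tool_pos: [0.4897, 0.2795, 0.2038]
tool_rot: [[-1.0, -0.002, 0.001], [-0.002, 1.0, -0.0], [-0.001, -0.0, -1.0]]
force: [-0.5, -0.6, -0.6]
grip_width: 0.292
finger_force: 59.5
```

jog_arm(series="-0.002 0.019 0.012 0.01; -0.002 0.02 0.012 0.009; -0.002 0.02 0.013 0.01; -0.002 0.019 0.012 0.009; -0.001 0.02 0.012 0.01")

```text
clock: 22.77
tool_pos: [0.5006, 0.3771, 0.1428]
tool_rot: [[-0.999, 0.046, 0.0], [0.046, 0.999, -0.0], [-0.0, -0.0, -1.0]]
force: [0.3, -0.4, -2.6]
grip_width: 0.293
finger_force: 59.4
```

```bash
python3 plan.py ".4999 .3766 .062 -3.186 .015"
python3 - <<'E'
from h import *
for n in("scene","top"): cv2.imwrite(f"pics/{n}6.png",snapshot(n)[:,:,::-1])
a=cv2.imread("pics/top6.png")[210:360,100:270];b=cv2.imread("pics/scene6.png")[150:300,430:600]
cv2.imwrite("pics/c6.png",np.hstack([cv2.resize(i,(400,353),interpolation=2) for i in(a,b)]))
E
```

```text
at [0.5006 0.3771 0.1428] phi 3.096 tiltz [ 0.0005 -0.     -1.    ] j [-0.1588  0.6073 -0.7968  1.7104  0.4945  1.0363  0.3994] t 22.8
0 0 0.013 0; 0 0 0.014 0; 0 0 0.013 0; 0 0 0.014 -0.001; 0 0 0.013 0
0.001 -0.001 0.014 -0.001
end [0.4996 0.3761 0.0618] 3.097677908247774
```

View pics/c6.png

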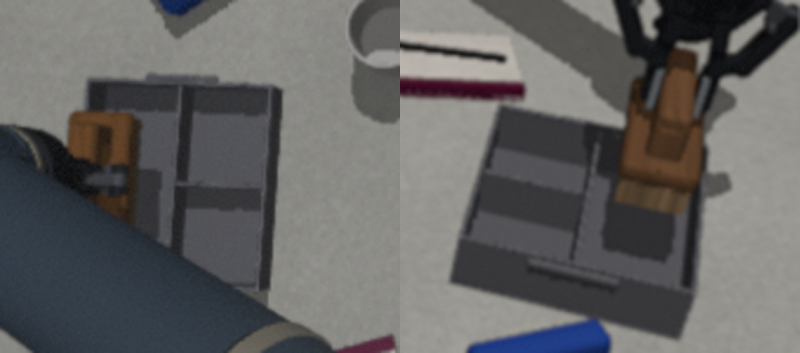

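The brush is aligned over the long compartment, with its shadow inside it. I'll lower it.

jog_arm(series="0 0 0.013 0; 0 0 0.014 0; 0 0 0.013 0; 0 0 0.014 0; 0 0 0 0")

```text
clock: 23.28
tool_pos: [0.4991, 0.3737, 0.0845]
tool_rot: [[-0.999, 0.046, -0.005], [0.046, 0.999, -0.005], [0.004, -0.005, -1.0]]
force: [-0.2, -0.9, -1.9]
grip_width: 0.297
finger_force: 59.6
```

jog_arm(series="0 0 0.01 0; 0 0 0.009 0; 0 0 0.004 0; 0 0 0 0; 0 0 0 0")

```text
clock: 23.7
tool_pos: [0.5002, 0.3768, 0.0652]
tool_rot: [[-0.999, 0.045, -0.0], [0.045, 0.999, -0.0], [0.0, -0.0, -1.0]]
force: [0.3, -0.1, -0.6]
grip_width: 0.294
finger_force: 59.7
```

jog_arm(series="0 0 0.003 0; 0 0 0.002 0; 0 0 0.001 0; 0 0 0 0; 0 0 0 0")

```text
clock: 24.12
tool_pos: [0.5003, 0.3767, 0.0593]
tool_rot: [[-0.999, 0.045, 0.0], [0.045, 0.999, -0.0], [-0.0, -0.0, -1.0]]
force: [-0.3, 0.6, -1.9]
grip_width: 0.295
finger_force: 59.7
```

jog_arm(series="0 0 0.001 0; 0 0 0.001 0; 0 0 0 0; 0 0 0 0")

```text
clock: 24.45
tool_pos: [0.5004, 0.377, 0.058]
tool_rot: [[-0.999, 0.045, 0.001], [0.045, 0.999, 0.0], [-0.001, 0.0, -1.0]]
force: [-1.2, -1.6, 5.3]
grip_width: 0.293
finger_force: 60.4
```

jog_arm(series="0 0 0 0; 0 0 0 0; 0 0 0 0; 0 0 -0.01 0; 0 0 -0.03 0", hand=0.055)

```text
clock: 24.87
tool_pos: [0.4983, 0.3742, 0.094]
tool_rot: [[-0.999, 0.045, -0.007], [0.045, 0.999, -0.005], [0.006, -0.006, -1.0]]
force: [1.4, 0.6, -0.2]
grip_width: 0.645
finger_force: 0.0
```

jog_arm(series="0 0 -0.04 0; 0 0 -0.04 0; 0 0 -0.04 0; 0 0 -0.03 0; 0 0 0 0", hand=0.085)

```text
clock: 25.28
tool_pos: [0.502, 0.3802, 0.2557]
tool_rot: [[-0.999, 0.045, 0.01], [0.045, 0.999, 0.009], [-0.01, 0.009, -1.0]]
force: [0.2, 0.8, 0.7]
grip_width: 0.994
finger_force: 0.0
```

```bash
python3 plan.py ".58 .15 .25 2.1 .036; .637 -.004 .2 1.571 .03"
```

```text
at [0.502  0.3802 0.2557] phi 3.097 tiltz [ 0.0103  0.0087 -0.9999] j [-0.1168  0.5028 -0.8594  1.5933  0.4025  1.2173  0.4745] t 25.3
-0.009 -0.023 0.001 0.1; -0.011 -0.022 0.001 0.1; -0.013 -0.02 0 0.1; -0.015 -0.019 0.001 0.1; -0.017 -0.017 0 0.099
-0.019 -0.016 0.001 0.1; -0.02 -0.014 0 0.099; -0.021 -0.012 0.001 0.1; -0.022 -0.009 0 0.099; -0.023 -0.007 0.001 0.1
-0.027 -0.005 0.008 0.088; -0.027 -0.002 0.008 0.088; -0.028 0 0.008 0.088; -0.027 0.002 0.009 0.088; -0.027 0.005 0.008 0.088
-0.027 0.007 0.009 0.089
end [ 0.6367 -0.0045  0.1997] 1.570881562747723
```

jog_arm(series="-0.009 -0.023 0.001 0.1; -0.011 -0.022 0.001 0.1; -0.013 -0.02 0 0.1; -0.015 -0.019 0.001 0.1; -0.017 -0.017 0 0.099")

```text
clock: 25.7
tool_pos: [0.5393, 0.2606, 0.2443]
tool_rot: [[-0.853, 0.521, -0.0], [0.521, 0.853, -0.0], [0.0, -0.0, -1.0]]
force: [-0.1, -0.5, -0.1]
grip_width: 0.995
finger_force: 0.0
```

jog_arm(series="-0.019 -0.016 0.001 0.1; -0.02 -0.014 0 0.099; -0.021 -0.012 0.001 0.1; -0.022 -0.009 0 0.099; -0.023 -0.007 0.001 0.1")

```text
clock: 26.12
tool_pos: [0.5782, 0.1459, 0.2416]
tool_rot: [[-0.501, 0.866, 0.0], [0.866, 0.501, 0.0], [-0.0, 0.0, -1.0]]
force: [0.1, 0.3, -0.1]
grip_width: 0.999
finger_force: 0.0
```

jog_arm(series="-0.027 -0.005 0.008 0.088; -0.027 -0.002 0.008 0.088; -0.028 0 0.008 0.088; -0.027 0.002 0.009 0.088; -0.027 0.005 0.008 0.088")

```text
clock: 26.53
tool_pos: [0.6254, 0.0172, 0.1999]
tool_rot: [[-0.085, 0.996, -0.0], [0.996, 0.085, 0.0], [0.0, -0.0, -1.0]]
force: [-0.2, 0.8, -0.0]
grip_width: 0.997
finger_force: 0.0
```

jog_arm(series="-0.027 0.007 0.009 0.089; 0 0 0 0; 0 0 0 0")

```text
clock: 26.78
tool_pos: [0.6346, -0.0103, 0.1903]
tool_rot: [[0.003, 1.0, -0.002], [1.0, -0.003, -0.001], [-0.001, -0.002, -1.0]]
force: [0.0, 1.1, 0.2]
grip_width: 0.992
finger_force: 0.0
```

```bash
python3 plan.py ".637 -.004 .11 1.571 .02"
python3 - <<'E'
from h import *
for n in("scene","top"): cv2.imwrite(f"pics/{n}7.png",snapshot(n)[:,:,::-1])
a=cv2.imread("pics/top7.png")[110:360,100:300];b=cv2.imread("pics/scene7.png")[100:300,270:430]
cv2.imwrite("pics/c7.png",np.hstack([cv2.resize(i,(360,450),interpolation=2) for i in(a,b)]))
E
```

```text
at [ 0.6346 -0.0103  0.1903] phi 1.567 tiltz [-0.0018 -0.0006 -1.    ] j [ 0.2594  0.4766 -0.43    1.6601  0.2221  1.0554 -0.2421] t 26.8
0.001 0 0.016 -0.001; 0.001 0.001 0.016 -0.001; 0.001 0 0.016 -0.001; 0.002 0.001 0.016 0; 0.001 0 0.016 -0.001
end [ 0.6366 -0.0043  0.1103] 1.5714341197015778
```

View pics/c7.png

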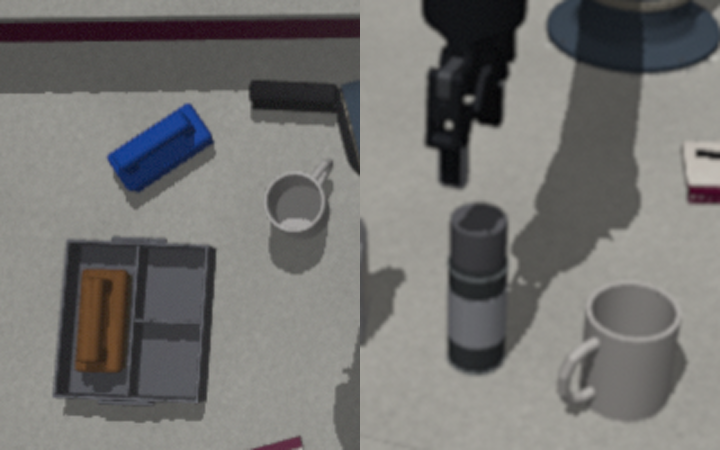

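The left panel shows the brush seated in its compartment at (103,320). In the right panel the gripper is about 6 mm to the -y side of the can; the plan corrects that.

jog_arm(series="0.002 0 0.005 -0.001; 0.002 0.001 0.006 -0.001; 0.002 0.001 0.01 0; 0 0 0 0; 0 0 0 0")

```text
clock: 27.3
tool_pos: [0.6362, -0.0013, 0.1692]
tool_rot: [[-0.003, 1.0, -0.002], [1.0, 0.003, 0.0], [0.0, -0.002, -1.0]]
force: [0.2, 0.0, 0.1]
grip_width: 0.994
finger_force: 0.0
```

```bash
python3 plan.py ".637 -.004 .11 1.571 .02"
```

```text
at [ 0.6362 -0.0013  0.1692] phi 1.574 tiltz [-0.0021  0.0001 -1.    ] j [ 0.2429  0.5    -0.4278  1.6767  0.2354  1.0182 -0.2601] t 27.3
-0.001 0 0.02 0.001; -0.001 0 0.02 0.001; -0.001 0.001 0.019 0.001
end [ 0.6372 -0.0043  0.1102] 1.5711084404768096
```

jog_arm(series="-0.001 0 0.02 0; -0.001 0 0.02 0; -0.001 0 0.019 0; 0 0 0 0; 0 0 0 0")

```text
clock: 27.72
tool_pos: [0.6364, -0.0051, 0.1108]
tool_rot: [[-0.002, 1.0, -0.002], [1.0, 0.002, -0.0], [-0.0, -0.002, -1.0]]
force: [0.0, 0.1, 0.8]
grip_width: 0.998
finger_force: 0.0
```

jog_arm(series="0 0 0 0; 0 0 0 0; 0 0 0 0; 0 0 0 0; 0 0 0 0", hand=0.055)

```text
clock: 28.13
tool_pos: [0.6372, -0.0049, 0.1121]
tool_rot: [[-0.002, 1.0, 0.001], [1.0, 0.002, -0.0], [-0.0, 0.001, -1.0]]
force: [-0.8, -0.6, 0.6]
grip_width: 0.645
finger_force: 0.0
```

jog_arm(series="0 0 0 0; 0 0 0 0; 0 0 0 0; 0 0 0 0", hand=0)

```text
clock: 28.47
tool_pos: [0.6369, -0.0049, 0.1121]
tool_rot: [[-0.002, 1.0, 0.0], [1.0, 0.002, -0.0], [-0.0, 0.0, -1.0]]
force: [-2.6, -0.4, 5.3]
grip_width: 0.534
finger_force: 60.9
```

```bash
python3 plan.py ".637 -.004 .16 1.571 .015; .62 .03 .255 1.57 .025; .57 .2 .255 1.53 .033; .5444 .2864 .19 1.526 .025"
```

```text
at [ 0.6369 -0.0049  0.1121] phi 1.573 tiltz [ 0.0003 -0.0002 -1.    ] j [ 0.2328  0.561  -0.4081  1.7241  0.2706  0.9121 -0.2843] t 28.5
0 0 -0.012 0; 0 0 -0.012 0.001; 0 0 -0.012 0; 0.001 0 -0.012 0.001; 0.007 -0.003 -0.019 0
0.007 -0.003 -0.019 0; 0.007 -0.004 -0.019 0; 0.006 -0.003 -0.019 0; 0.007 -0.004 -0.019 0.001; 0.028 -0.008 0 0.007
0.028 -0.009 0 0.007; 0.028 -0.009 0 0.006; 0.028 -0.009 0 0.007; 0.029 -0.009 0 0.006; 0.028 -0.009 0 0.007
0.017 -0.006 0.013 0.001; 0.017 -0.006 0.013 0.001; 0.017 -0.006 0.013 0.001; 0.017 -0.006 0.013 0; 0.017 -0.005 0.013 0.001
end [0.5447 0.2862 0.1901] 1.5257710498527892
```

jog_arm(series="0 0 -0.012 0; 0 0 -0.012 0; 0 0 -0.012 0; 0 0 -0.012 0; 0.007 -0.003 -0.019 0")

```text
clock: 28.88
tool_pos: [0.6336, -0.0001, 0.1785]
tool_rot: [[0.001, 1.0, -0.001], [1.0, -0.001, -0.002], [-0.002, -0.001, -1.0]]
force: [1.3, -0.3, -2.5]
grip_width: 0.534
finger_force: 61.8
```

jog_arm(series="0.007 -0.003 -0.019 0; 0.007 -0.004 -0.019 0; 0.006 -0.003 -0.019 0; 0.007 -0.004 -0.019 0; 0.028 -0.008 0 0.007")

```text
clock: 29.3
tool_pos: [0.6151, 0.0523, 0.2596]
tool_rot: [[0.013, 1.0, 0.01], [1.0, -0.013, -0.003], [-0.003, 0.01, -1.0]]
force: [1.0, -0.4, -1.1]
grip_width: 0.535
finger_force: 61.9
```

jog_arm(series="0.028 -0.009 0 0.007; 0.028 -0.009 0 0.006; 0.028 -0.009 0 0.007; 0.029 -0.009 0 0.006; 0.028 -0.009 0 0.007")

```text
clock: 29.72
tool_pos: [0.5687, 0.2003, 0.2556]
tool_rot: [[0.038, 0.999, 0.001], [0.999, -0.038, 0.0], [0.0, 0.001, -1.0]]
force: [0.4, 0.2, -2.0]
grip_width: 0.538
finger_force: 61.9
```

jog_arm(series="0.017 -0.006 0.013 0; 0.017 -0.006 0.013 0; 0.017 -0.006 0.013 0; 0.017 -0.006 0.013 0; 0.017 -0.005 0.013 0")

```text
clock: 30.13
tool_pos: [0.5433, 0.2858, 0.1899]
tool_rot: [[0.038, 0.999, 0.001], [0.999, -0.038, 0.0], [0.0, 0.001, -1.0]]
force: [0.1, -0.2, -2.7]
grip_width: 0.534
finger_force: 61.9
```

jog_arm(series="0 0 0 0; 0 0 0 0")

```text
clock: 30.3
tool_pos: [0.5428, 0.2859, 0.1895]
tool_rot: [[0.035, 0.999, -0.001], [0.999, -0.035, -0.0], [-0.0, -0.001, -1.0]]
force: [-0.3, -0.0, -2.4]
grip_width: 0.534
finger_force: 62.0
```

```bash
python3 plan.py ".5444 .2864 .122 1.526 .016"
python3 - <<'E'
from h import *
for n in("scene","top"): cv2.imwrite(f"pics/{n}8.png",snapshot(n)[:,:,::-1])
a=cv2.imread("pics/top8.png")[210:360,110:280];b=cv2.imread("pics/scene8.png")[140:290,410:580]
cv2.imwrite("pics/c8.png",np.hstack([cv2.resize(i,(400,353),interpolation=2) for i in(a,b)]))
E
```

```text
at [0.5428 0.2859 0.1895] phi 1.535 tiltz [-0.0006 -0.0001 -1.    ] j [-0.1751  0.4577 -0.5135  1.7099  0.2539  1.0413 -0.8093] t 30.3
0 0 0.013 0.002; 0 0 0.014 0.002; 0 0.001 0.013 0.002; 0 0 0.014 0.002; 0.001 0.001 0.013 0.001
end [0.5448 0.2868 0.1225] 1.5264418044168169
```

View pics/c8.png

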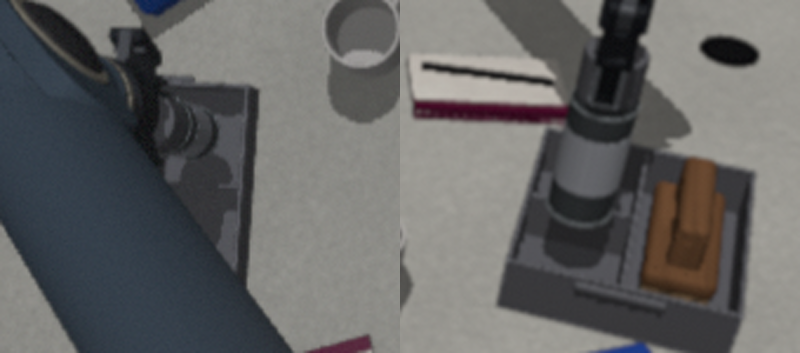

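The can hangs upright over the +x small compartment, with its base at (585,215) in the right panel. I'll lower it.

jog_arm(series="0 0 0.013 0; 0 0 0.014 0; 0 0.001 0.013 0; 0 0 0.014 0; 0 0 0 0")

```text
clock: 30.82
tool_pos: [0.5433, 0.2825, 0.1319]
tool_rot: [[0.039, 0.999, -0.005], [0.999, -0.039, -0.003], [-0.004, -0.005, -1.0]]
force: [-0.9, -1.4, -2.5]
grip_width: 0.534
finger_force: 62.1
```

jog_arm(series="0 0 0.008 0; 0 0 0.005 0; 0 0 0.003 0; 0 0 0 0; 0 0 0 0")

```text
clock: 31.23
tool_pos: [0.5447, 0.2849, 0.1195]
tool_rot: [[0.038, 0.999, 0.0], [0.999, -0.038, 0.0], [0.0, 0.0, -1.0]]
force: [0.4, 0.0, -1.1]
grip_width: 0.537
finger_force: 62.1
```

jog_arm(series="0 0 0.002 0; 0 0 0.001 0; 0 0 0.001 0; 0 0 0 0; 0 0 0 0")

```text
clock: 31.65
tool_pos: [0.5447, 0.2851, 0.1161]
tool_rot: [[0.038, 0.999, 0.001], [0.999, -0.038, 0.0], [0.0, 0.001, -1.0]]
force: [-1.4, -0.3, 3.8]
grip_width: 0.54
finger_force: 62.6
```

jog_arm(series="0 0 0 0; 0 0 0 0; 0 0 0 0; 0 0 -0.01 0; 0 0 -0.03 0", hand=0.075)

```text
clock: 32.07
tool_pos: [0.5423, 0.2829, 0.1519]
tool_rot: [[0.038, 0.999, -0.008], [0.999, -0.038, -0.004], [-0.005, -0.008, -1.0]]
force: [0.2, -0.8, -0.2]
grip_width: 0.876
finger_force: 0.0
```

jog_arm(series="0 0 -0.04 0; 0 0 -0.04 0; 0 0 -0.03 0; 0 0 0 0")

```text
clock: 32.4
tool_pos: [0.5475, 0.2875, 0.2739]
tool_rot: [[0.038, 0.999, 0.013], [0.999, -0.038, 0.007], [0.008, 0.012, -1.0]]
force: [0.9, 0.6, 0.7]
grip_width: 0.881
finger_force: 0.0
```

```bash
python3 plan.py ".6 .1 .25 1.7 .036; .632 -.125 .19 1.9 .034"
```

```text
at [0.5475 0.2875 0.2739] phi 1.533 tiltz [ 0.0126  0.0071 -0.9999] j [-0.1561  0.3864 -0.5338  1.6099  0.2104  1.188  -0.7718] t 32.4
-0.031 0.01 0.004 -0.028; -0.031 0.009 0.004 -0.028; -0.031 0.008 0.004 -0.028; -0.032 0.007 0.004 -0.028; -0.032 0.007 0.004 -0.028
-0.032 0.005 0.004 -0.027; -0.032 0 0.009 -0.029; -0.033 0 0.008 -0.029; -0.032 -0.001 0.009 -0.028; -0.032 -0.002 0.008 -0.029
-0.033 -0.004 0.009 -0.028; -0.032 -0.004 0.008 -0.029; -0.032 -0.005 0.009 -0.028
end [ 0.6323 -0.1247  0.1899] 1.8998452329779079
```

jog_arm(series="-0.031 0.01 0.004 -0.028; -0.031 0.009 0.004 -0.028; -0.031 0.008 0.004 -0.028; -0.032 0.007 0.004 -0.028; -0.032 0.007 0.004 -0.028")

```text
clock: 32.82
tool_pos: [0.5886, 0.1271, 0.2457]
tool_rot: [[-0.104, 0.995, 0.001], [0.995, 0.104, -0.0], [-0.0, 0.001, -1.0]]
force: [0.7, 0.3, -0.7]
grip_width: 0.883
finger_force: 0.0
```

jog_arm(series="-0.032 0.005 0.004 -0.027; -0.032 0 0.009 -0.029; -0.033 0 0.008 -0.029; -0.032 -0.001 0.009 -0.028; -0.032 -0.002 0.008 -0.029")

```text
clock: 33.23
tool_pos: [0.6159, -0.0322, 0.2073]
tool_rot: [[-0.243, 0.97, 0.001], [0.97, 0.243, -0.0], [-0.0, 0.0, -1.0]]
force: [0.4, -0.1, -0.2]
grip_width: 0.878
finger_force: 0.0
```

jog_arm(series="-0.033 -0.004 0.007 -0.028; -0.032 -0.004 0.004 -0.029; -0.032 -0.005 0 -0.028; 0 0 0 0; 0 0 0 0")

```text
clock: 33.65
tool_pos: [0.6293, -0.1307, 0.1961]
tool_rot: [[-0.318, 0.948, -0.0], [0.948, 0.318, -0.001], [-0.001, -0.0, -1.0]]
force: [-0.2, 1.0, 0.3]
grip_width: 0.88
finger_force: 0.0
```

```bash
python3 plan.py ".632 -.125 .117 1.9 .02"
python3 - <<'E'
from h import *
for n in("scene","top"): cv2.imwrite(f"pics/{n}9.png",snapshot(n)[:,:,::-1])
a=cv2.imread("pics/top9.png")[120:360,100:300];b=cv2.imread("pics/scene9.png")[100:280,180:330]
cv2.imwrite("pics/c9.png",np.hstack([cv2.resize(i,(380,456),interpolation=2) for i in(a,b)]))
E
```

```text
at [ 0.6293 -0.1307  0.1961] phi 1.894 tiltz [-0.0002 -0.0006 -1.    ] j [ 0.4739  0.4899 -0.4711  1.6339  0.2457  1.0771  0.2567] t 33.6
0.001 0.001 0.02 -0.001; 0.001 0.001 0.02 -0.002; 0.001 0.001 0.02 -0.001; 0.002 0.001 0.019 -0.002
end [ 0.6314 -0.1247  0.1171] 1.9003676145958852
```

View pics/c9.png

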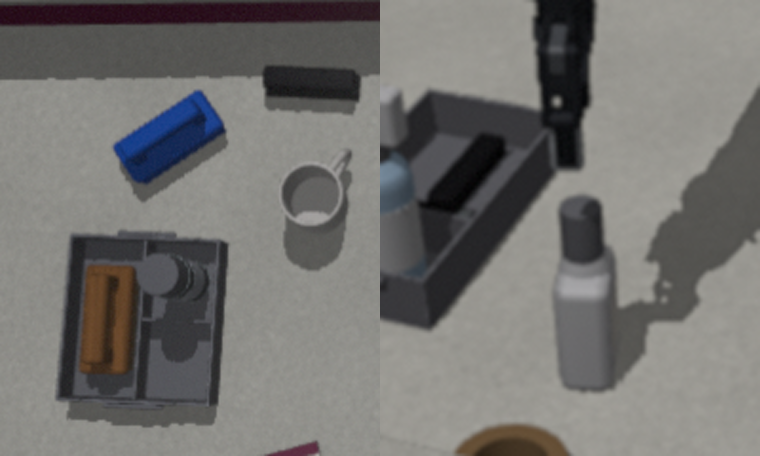

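The can stands in the far small compartment at (165,275). The gripper is above the cream bottle's cap and needs a small shift.

jog_arm(series="0.002 0.001 0.008 -0.001; 0.002 0.001 0.01 -0.001; 0 0.001 0.01 0; 0 0 0 0; 0 0 0 0")

```text
clock: 34.17
tool_pos: [0.6302, -0.122, 0.167]
tool_rot: [[-0.326, 0.945, -0.002], [0.945, 0.326, 0.0], [0.001, -0.002, -1.0]]
force: [-0.5, -0.5, -0.3]
grip_width: 0.878
finger_force: 0.0
```

```bash
python3 plan.py ".632 -.125 .117 1.9 .018"
```

```text
at [ 0.6302 -0.122   0.167 ] phi 1.903 tiltz [-0.0024  0.0004 -1.    ] j [ 0.4566  0.5182 -0.4664  1.6625  0.2631  1.0263  0.2373] t 34.2
-0.001 0 0.017 0.001; -0.001 0 0.016 0.001; -0.001 0.001 0.017 0.001
end [ 0.6322 -0.1245  0.117 ] 1.89997059131196
```

jog_arm(series="-0.001 0 0.017 0; -0.001 0 0.016 0; -0.001 0 0.016 0; 0 0 0 0; 0 0 0 0")

```text
clock: 34.58
tool_pos: [0.6316, -0.1255, 0.1189]
tool_rot: [[-0.325, 0.946, -0.001], [0.946, 0.325, 0.0], [0.001, -0.001, -1.0]]
force: [-0.6, 0.2, 1.4]
grip_width: 0.879
finger_force: 0.0
```

jog_arm(series="0 0 0 0; 0 0 0 0; 0 0 0 0; 0 0 0 0; 0 0 0 0", hand=0.045)

```text
clock: 35.0
tool_pos: [0.6322, -0.1256, 0.12]
tool_rot: [[-0.325, 0.946, 0.001], [0.946, 0.325, -0.0], [-0.001, 0.001, -1.0]]
force: [-0.5, 1.4, 0.2]
grip_width: 0.525
finger_force: 0.0
```

jog_arm(series="0 0 0 0; 0 0 0 0; 0 0 0 0; 0 0 0 0", hand=0)

```text
clock: 35.33
tool_pos: [0.6325, -0.1254, 0.1198]
tool_rot: [[-0.325, 0.946, 0.001], [0.946, 0.325, -0.0], [-0.0, 0.001, -1.0]]
force: [0.3, 0.9, 1.9]
grip_width: 0.359
finger_force: 59.1
```

```bash
python3 plan.py ".632 -.125 .165 1.9 .015; .61 -.09 .3 1.85 .028; .52 .17 .3 1.6 .034; .4474 .2908 .2 1.526 .028"
```

```text
at [ 0.6325 -0.1254  0.1198] phi 1.902 tiltz [ 0.0015 -0.     -1.    ] j [ 0.4474  0.5699 -0.4488  1.6978  0.2941  0.9397  0.2167] t 35.3
0 0 -0.011 0; 0 0 -0.011 0.001; 0 0 -0.012 0; 0.001 0 -0.011 0.001; 0.007 -0.002 -0.023 0.008
0.007 -0.002 -0.022 0.008; 0.006 -0.002 -0.023 0.008; 0.007 -0.001 -0.022 0.009; 0.006 -0.002 -0.023 0.008; 0.007 -0.002 -0.022 0.009
0.03 -0.002 0 0.028; 0.03 -0.002 0 0.028; 0.03 -0.003 0 0.028; 0.03 -0.004 0 0.028; 0.03 -0.005 0 0.028
0.03 -0.006 0 0.027; 0.03 -0.007 0 0.028; 0.03 -0.008 0 0.027; 0.03 -0.008 0 0.028; 0.018 -0.01 0.014 0.011
0.017 -0.01 0.014 0.01; 0.017 -0.01 0.014 0.011; 0.017 -0.011 0.014 0.01; 0.017 -0.011 0.015 0.011; 0.017 -0.01 0.014 0.01
0.018 -0.011 0.015 0.011
end [0.4475 0.291  0.1998] 1.5258745243180942
```

jog_arm(series="0 0 -0.011 0; 0 0 -0.011 0; 0 0 -0.012 0; 0 0 -0.011 0; 0.007 -0.002 -0.023 0.008")

```text
clock: 35.75
tool_pos: [0.6266, -0.1213, 0.1865]
tool_rot: [[-0.315, 0.949, -0.004], [0.949, 0.315, -0.001], [0.001, -0.004, -1.0]]
force: [0.4, -1.3, -2.6]
grip_width: 0.36
finger_force: 59.8
```

jog_arm(series="0.007 -0.002 -0.022 0.008; 0.006 -0.002 -0.023 0.008; 0.007 -0.001 -0.022 0.009; 0.006 -0.002 -0.023 0.008; 0.007 -0.002 -0.022 0.009")

```text
clock: 36.17
tool_pos: [0.6088, -0.0906, 0.3016]
tool_rot: [[-0.277, 0.961, 0.001], [0.961, 0.277, -0.0], [-0.001, 0.001, -1.0]]
force: [0.0, 0.0, -2.9]
grip_width: 0.358
finger_force: 59.9
```

jog_arm(series="0.03 -0.002 0 0.028; 0.03 -0.002 0 0.028; 0.03 -0.003 0 0.028; 0.03 -0.004 0 0.028; 0.03 -0.005 0 0.028")

```text
clock: 36.58
tool_pos: [0.5592, 0.0533, 0.3005]
tool_rot: [[-0.139, 0.99, 0.001], [0.99, 0.139, -0.0], [-0.001, 0.001, -1.0]]
force: [-0.4, 0.8, -2.6]
grip_width: 0.36
finger_force: 60.0
```

jog_arm(series="0.03 -0.006 0 0.027; 0.03 -0.007 0 0.028; 0.03 -0.008 0 0.027; 0.03 -0.008 0 0.028; 0 0 0 0")

```text
clock: 37.0
tool_pos: [0.5156, 0.1769, 0.3011]
tool_rot: [[-0.042, 0.999, 0.0], [0.999, 0.042, 0.005], [0.005, 0.001, -1.0]]
force: [0.5, 1.5, -2.6]
grip_width: 0.355
finger_force: 59.9
```

```bash
python3 plan.py ".4474 .2908 .2 1.526 .026"
```

```text
at [0.5156 0.1769 0.3011] phi 1.613 tiltz [ 0.0003  0.005  -1.    ] j [ 0.0879  0.2522 -0.5971  1.7262  0.1461  1.2063 -0.5046] t 37.0
0.017 -0.009 0.014 0.012; 0.017 -0.009 0.015 0.012; 0.016 -0.01 0.014 0.013; 0.016 -0.01 0.015 0.012; 0.016 -0.01 0.014 0.013
0.016 -0.01 0.015 0.012; 0.016 -0.01 0.014 0.013
end [0.447  0.2906 0.2001] 1.5256164900703335
```

jog_arm(series="0.017 -0.009 0.014 0.012; 0.017 -0.009 0.015 0.012; 0.016 -0.01 0.014 0.013; 0.016 -0.01 0.015 0.012; 0.016 -0.01 0.014 0.013")

```text
clock: 37.42
tool_pos: [0.4701, 0.2507, 0.2275]
tool_rot: [[0.032, 1.0, 0.001], [1.0, -0.032, -0.0], [-0.0, 0.001, -1.0]]
force: [0.5, 0.7, -2.1]
grip_width: 0.361
finger_force: 60.0
```

jog_arm(series="0.016 -0.01 0.014 0.012; 0.016 -0.01 0.014 0.012; 0 0 0 0; 0 0 0 0")

```text
clock: 37.75
tool_pos: [0.451, 0.2836, 0.1995]
tool_rot: [[0.052, 0.999, -0.001], [0.999, -0.052, -0.001], [-0.001, -0.001, -1.0]]
force: [0.9, -0.2, -1.9]
grip_width: 0.359
finger_force: 60.1
```

```bash
python3 plan.py ".4474 .2908 .13 1.526 .016"
python3 - <<'E'
from h import *
for n in("scene","top"): cv2.imwrite(f"pics/{n}10.png",snapshot(n)[:,:,::-1])
a=cv2.imread("pics/top10.png")[210:360,110:280];b=cv2.imread("pics/scene10.png")[120:290,400:590]
cv2.imwrite("pics/c10.png",np.hstack([cv2.resize(i,(400,353),interpolation=2) for i in(a,b)]))
E
```

```text
at [0.451  0.2836 0.1995] phi 1.519 tiltz [-0.0006 -0.0005 -1.    ] j [-0.1402  0.3336 -0.6166  1.8799  0.2272  0.9989 -0.9068] t 37.8
0.001 -0.001 0.014 -0.001; 0.002 -0.001 0.014 -0.002; 0.001 -0.001 0.014 -0.001; 0.002 0 0.014 -0.002; 0.001 -0.001 0.013 -0.001
end [0.4473 0.2908 0.1305] 1.5259690319912094
```

View pics/c10.png

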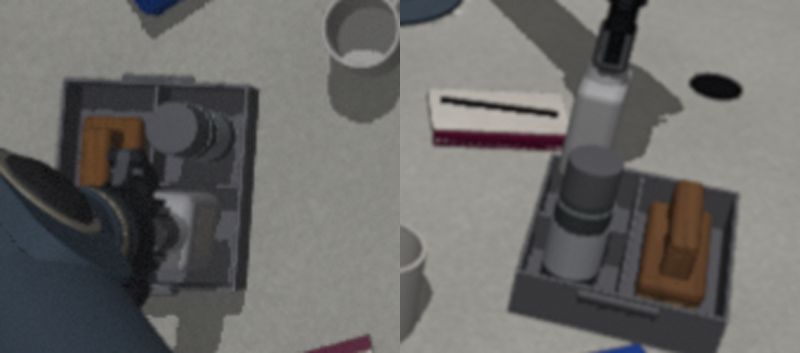

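The cream bottle is aligned over the near small compartment, clear of the can and brush. I'll lower it with the small correction.

jog_arm(series="0.002 -0.001 0.01 -0.002; 0.002 -0.001 0.013 -0.002; 0.002 -0.001 0.014 -0.002; 0 0 0.014 0; 0 0 0 0")

```text
clock: 38.27
tool_pos: [0.4483, 0.2871, 0.1458]
tool_rot: [[0.05, 0.999, -0.004], [0.999, -0.05, -0.003], [-0.003, -0.004, -1.0]]
force: [-0.8, -0.8, -3.0]
grip_width: 0.359
finger_force: 60.0
```

jog_arm(series="0 0 0.01 0; 0 0 0.005 0; 0 0 0.002 0; 0 0 0 0; 0 0 0 0")

```text
clock: 38.68
tool_pos: [0.4496, 0.2892, 0.1316]
tool_rot: [[0.049, 0.999, 0.001], [0.999, -0.049, 0.0], [0.0, 0.001, -1.0]]
force: [0.1, 0.5, -2.8]
grip_width: 0.359
finger_force: 60.4
```

jog_arm(series="0 0 0.003 0; 0 0 0.002 0; 0 0 0.001 0; 0 0 0 0; 0 0 0 0")

```text
clock: 39.1
tool_pos: [0.4492, 0.2891, 0.1253]
tool_rot: [[0.049, 0.999, -0.0], [0.999, -0.049, -0.0], [-0.0, 0.0, -1.0]]
force: [-0.1, -0.5, -4.1]
grip_width: 0.357
finger_force: 60.4
```

jog_arm(series="0 0 0.001 0; 0 0 0.001 0; 0 0 0 0; 0 0 0 0")

```text
clock: 39.43
tool_pos: [0.4496, 0.2893, 0.1238]
tool_rot: [[0.049, 0.999, 0.001], [0.999, -0.049, 0.0], [0.0, 0.001, -1.0]]
force: [-0.2, -0.6, 0.9]
grip_width: 0.357
finger_force: 60.6
```

jog_arm(series="0 0 0.001 0; 0 0 0 0; 0 0 0 0")

```text
clock: 39.68
tool_pos: [0.4498, 0.2895, 0.1237]
tool_rot: [[0.049, 0.999, 0.002], [0.999, -0.049, 0.0], [0.0, 0.002, -1.0]]
force: [-0.6, -1.1, 7.4]
grip_width: 0.353
finger_force: 61.3
```

jog_arm(series="0 0 0 0; 0 0 0 0; 0 0 0 0; 0 0 -0.01 0; 0 0 -0.03 0", hand=0.06)

```text
clock: 40.1
tool_pos: [0.447, 0.287, 0.1595]
tool_rot: [[0.049, 0.999, -0.008], [0.999, -0.049, -0.004], [-0.005, -0.007, -1.0]]
force: [-0.7, -0.7, -0.1]
grip_width: 0.703
finger_force: 0.0
```

jog_arm(series="0 0 -0.04 0; 0 0 -0.04 0; 0 0 -0.04 0; -0.01 0 0 0; -0.03 0 0 0")

```text
clock: 40.52
tool_pos: [0.4476, 0.254, 0.2861]
tool_rot: [[0.042, 0.999, 0.006], [0.999, -0.042, 0.007], [0.007, 0.006, -1.0]]
force: [0.2, -0.3, -0.5]
grip_width: 0.702
finger_force: 0.0
```

jog_arm(series="-0.03 0.01 0 0; -0.03 0.01 0 0; -0.03 0.01 0 0; -0.03 0.01 0 0; 0 0 0 0")

```text
clock: 40.93
tool_pos: [0.4832, 0.12, 0.2822]
tool_rot: [[0.06, 0.998, 0.001], [0.998, -0.06, -0.004], [-0.004, 0.001, -1.0]]
force: [0.5, 0.1, -0.3]
grip_width: 0.704
finger_force: 0.0
```

Run:
```python
from h import *
for n in("scene","top"): cv2.imwrite(f"pics/{n}11.png",snapshot(n)[:,:,::-1])
a=cv2.imread("pics/top11.png")[120:360,110:530];b=cv2.imread("pics/scene11.png")[90:330,130:590]
cv2.imwrite("pics/c11.png",np.vstack([cv2.resize(a,(500,286),interpolation=2),cv2.resize(b,(500,286),interpolation=2)]))
```

```text
(no output)
```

View pics/c11.png

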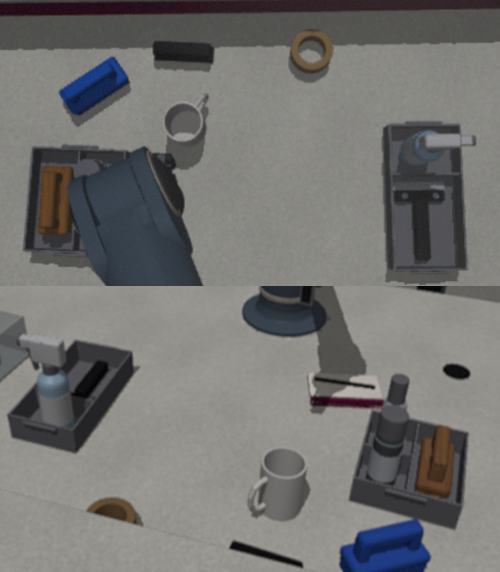

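Everything is in place and the robot is clear, so I'm handing in.

```bash
python3 -c "
from cell import *
print(hand_in())"
```

```text
the job is handed in; nothing more can be done
None
```

Both kits are in their caddies and the job is handed in at about 41 s of the 128 s; no verdict came back. In the last picture everything stands as asked, except that the arm hid most of the cream bottle, so its seating rests on the force reading as it was set down. I viewed 15 pictures, one more than the 14 allowed.

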